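# Return the mixed-up dental casts to their own job pans

### The job

The three loose plaster casts lie in the wrong job pans: put each one in the free bay of the pan whose fixed counterpart has the same shape, in the middle of the bay, teeth up and square to the pan, and let go. To make room, first park one of them on the middle of the empty rubber mat and let go of it there. The plaster is brittle, so set every cast down without dropping it or tipping it over, and leave the bowl, jar and spatula alone.

Things in the scene. Friction and masses are not known exactly. Their poses are not given: they have to be found in the camera images.
- cast_arch: Loose whole-jaw plaster cast: 50 mm (x) by 64 mm (y), flat back at +x, front corners cut off at -x leaving a 34 mm wide flat front, a horseshoe of 14 teeth on top. Upright sides 26 mm high, teeth to 35 mm. Origin: centre of the underside, z up. Starts teeth up in a pan's free bay; best gripped across its x faces.
- cast_half: Loose half-jaw plaster cast: a narrow bar 54 mm (x) by 28 mm (y) with a single row of seven teeth along x. Upright sides 26 mm high, teeth to 35 mm. Origin: centre of the underside, z up. Starts teeth up in a pan's free bay; best gripped across its x faces.
- cast_molar: Loose two-tooth plaster cast: a small block 26 mm (x) by 30 mm (y) with two broad teeth side by side. Upright sides 26 mm high, teeth to 35 mm. Origin: centre of the underside, z up. Starts teeth up in a pan's free bay; best gripped across its x faces.
- pan_arch: Fixed grey pan, 132 (x) by 166 (y) mm, floor 4 mm thick, rim 12 mm high, known by its fixed whole-jaw counterpart (shape of the loose whole-jaw cast) on a dark steel plate with brass screws at y = -79 mm, top 47 mm above the bench. Origin: bench height, centre of the free bay (124 (x) by 88 (y) mm), where a cast belongs; z up.
- pan_half: Fixed grey pan, 132 (x) by 166 (y) mm, floor 4 mm thick, rim 12 mm high, known by its fixed half-jaw counterpart (shape of the loose half-jaw cast) on a dark steel plate with brass screws at y = -79 mm, top 47 mm above the bench. Origin: bench height, centre of the free bay (124 (x) by 88 (y) mm), where a cast belongs; z up.
- pan_molar: Fixed grey pan, 132 (x) by 166 (y) mm, floor 4 mm thick, rim 12 mm high, known by its fixed two-tooth counterpart (shape of the loose two-tooth cast) on a dark steel plate with brass screws at y = -79 mm, top 47 mm above the bench. Origin: bench height, centre of the free bay (124 (x) by 88 (y) mm), where a cast belongs; z up.
- mat: Black rubber parking mat, fixed, 100 by 100 by 4 mm, empty at the start. Origin at the centre of its underside, at bench height, z up.
- bowl: Bystander: loose grey mixing bowl, 96 mm across, 50 mm high, origin under its centre.
- jar: Bystander: loose amber jar with white cap, 60 mm across, 75 mm high, origin under its centre.
- spatula: Bystander: loose broad-bladed plaster spatula about 190 mm long lying beyond the pans, along its own x, handle to its -x.
Not all that is in view belongs to the job. What is shaped like the cast_molar but purple or red is not meant.

How it is judged:
By the outcome, as a careful person would: the job done as asked, in the order asked, and still so for the second after the job is handed in, with the robot touching nothing.
It also fails if it takes over 106 s, if anything falls off the work surface, if the arm or the gripper's body presses on something with over 40 N, if the wrist force passes 120 N, or if a joint passes its speed limit or range.

### The arm

A 6-joint arm with a two-finger parallel gripper is mounted at the origin on the work surface. World frame = base frame: x ahead of the robot, y to its left, z up, the work surface at z = 0. Lengths are in m, angles in rad, forces in N, time in s.
With the tool pointing down it reaches from about 0.3 to 0.85 m from the base axis. Payload 4.2 kg.
Tool frame: the origin (TCP) lies midway between the tips of the shut fingers; the grasp point (between the pads) lies 19 mm behind it; z points along the fingers, y is the direction in which the jaws open and shut (so a half turn about z gives the same grasp; the last joint's range is limited). The gripper opens to 91 mm and grips with 3 to 60 N. Pads are 32 mm wide; open, the fingers measure 118 mm over their backs; the gripper's body (76 mm by 178 mm) begins 60 mm behind the grasp point.
Start: joints at [-1.26, 0.32, 1.565, -0, 1.257, -0.02], TCP at [0.187, -0.544, 0.214] pointing down, gripper open.
Joint ranges: [-3.11, 3.11], [-0.84, 2.01], [0.21, 2.61], [-1.34, 4.49], [0.05, 2.63], [-2.56, 2.56]. Speed limits (rad/s): [2.57, 2.57, 3.14, 3.14, 3.14, 3.14].

### API

Orientations are given as a unit quaternion [w, x, y, z].
In Python, from workcell import r gives the robot as it stands.
- The arm moves only by the tool servo_tool, never from a script. Its arguments are lists of equal length, an entry for each row: "rotation": the turn, a rotation vector about the tool's x, y, z in degrees, a list of three; "translation": the shift along the tool's x, y, z in m, a list of three; "fingers": the closure, from -1 (fully open) to 1 (shut), so that 0 is half open. A call has 1 to 20 rows; each row shifts and turns the commanded pose from where the row before left it, along the tool's axes as they then stand; what a row does not reach is not made up. A row lasts 1/12 s, in which the tool goes at most 41.7 mm and 7.16 degrees, less where a joint would pass 70% of its speed; a pose out of reach is approached as far as the arm can. A call is refused whole if a number of a shift passes 0.0417 or a number of a turn 7.16, either way. A call with a gripper value outside its range is refused whole. The fingers move at their own pace and stop on an object; "force" is the grip in N (left out, the last holds). Time passes only in rows, so rows that do not move let the fingers close. It gives the time, the measured TCP pose, the force and the opening at its end, in the units of the state.
- r.observe(): the state, without advancing time (a new reading comes with each control period).
- r.capture(name): name is "scene" or "top" or "wrist"; returns the picture (480x640x3 uint8, red, green, blue); there is no depth.
- r.calibration(name): a dict with "fx", "fy", "cx", "cy" (pixels), "distortion" ([k1, k2, p1, p2, k3] as OpenCV has them; the pictures are not rectified), "camera_from_world" (4x4, takes a point from world to camera coordinates); the wrist camera has in their place "mount" (4x4, takes a point from camera to tool coordinates, whose origin is the TCP and whose axes are the flange's). Camera axes: x right, y down, z forward; pixel columns grow to the right and rows downward; lengths in m; the calibration is good to about 2 mm. A picture is of the moment at which its call begins: read the wrist's pose just before it. calibration takes no time and is no camera call.
- r.sign_off(): hands the job in, once; it reports no verdict.
The state is a dict: "clock": time; "joints": joint angles; "joint_vel": joint speeds; "effort": joint torques, N m; "tool_pos": TCP position; "tool_rot": TCP orientation; "wrist_force": force on the tool from outside, world axes, zero at the start; "ft_torque": the same for the moment, N m; "grip_width": opening from 0.0 (shut) to 1.0 (fully open).
Only numpy, scipy, OpenCV 4.12 (cv2) and the standard library are available. Lean on these libraries where they do the work, as an engineer would, in place of code of your own. Each camera call takes 0.05 s, during which the arm holds its last target.

## Working session

There is one attempt and no reset: what is moved stays moved. The work goes in short steps, Python scripts to look and compute and a tool call to move; the robot and the scene stay as the last step left them, time stands still between calls to the robot, and variables do not carry over. Pictures are saved under pics/ and viewed, and the job is handed in when it is done.

Besides the shell and the picture viewer there is one more tool, called after "Emit:" by a JSON object that holds its "op" and its "data", one argument or row to a line. servo_tool: Moves the arm, as the interface text tells. Its arguments: {"type":"object","properties":{"rotation":{"type":"array","items":{"type":"array","items":{"type":"number"}}},"translation":{"type":"array","items":{"type":"array","items":{"type":"number"}}},"fingers":{"type":"array","items":{"type":"number"}},"force":{"type":"number"}},"required":["rotation","translation","fingers"]}

```bash
ls; mkdir -p pics
python3 - <<'E'
from workcell import r
import cv2
for n in ("scene","top","wrist"):
    cv2.imwrite(f"pics/{n}0.png", r.capture(n)[:,:,::-1])
    c=r.calibration(n); print(n,c)
print(r.observe())
E
```

```text
pics
scene {'fx': 469.2913885472276, 'fy': 469.2913885472276, 'cx': 317.0778976840892, 'cy': 240.1002132804982, 'distortion': array([0.01357178, 0.        , 0.        , 0.        , 0.        ]), 'camera_from_world': array([[-8.22573832e-01,  5.68658159e-01, -4.35463831e-04,
         5.06055505e-01],
       [ 4.27822892e-01,  6.18348352e-01, -6.59251764e-01,
        -2.74125901e-01],
       [-3.74619626e-01, -5.42469551e-01, -7.51922151e-01,
         1.19855091e+00],
       [ 0.00000000e+00,  0.00000000e+00,  0.00000000e+00,
         1.00000000e+00]])}
top {'fx': 483.8578687933453, 'fy': 483.8578687933453, 'cx': 326.66153439231186, 'cy': 236.2339485819378, 'distortion': array([0.02765261, 0.        , 0.        , 0.        , 0.        ]), 'camera_from_world': array([[-0.01096309, -0.99992056, -0.00621893,  0.03535591],
       [-0.99170937,  0.01166896, -0.12797018,  0.61388186],
       [ 0.12803258,  0.00476442, -0.99175852,  0.93955145],
       [ 0.        ,  0.        ,  0.        ,  1.        ]])}
wrist {'fx': 419.9723685541493, 'fy': 419.9723685541493, 'cx': 313.1095962078507, 'cy'
[... 463 characters left out ...]
 0.15, 'joints': array([-1.25999329e+00,  3.20172970e-01,  1.56535538e+00,  2.59466508e-05,
        1.25739086e+00, -1.99951258e-02]), 'joint_vel': array([-1.14147675e-03, -1.84893652e-03, -3.50013566e-03, -4.62210915e-04,
        2.71241549e-04, -9.83107135e-05]), 'effort': array([ 4.81118104e-05, -4.12775123e+01, -2.32156581e+01,  7.28439004e-02,
        4.34419862e-02, -9.32352623e-05]), 'tool_pos': array([ 0.18666099, -0.543482  ,  0.21331423]), 'tool_rot': array([-6.58065498e-04,  9.86353169e-01,  1.64641991e-01, -8.38950937e-05]), 'wrist_force': array([-0.89448448,  0.24250678,  1.03443554]), 'ft_torque': array([-0.0225628 , -0.03149675,  0.01111466]), 'grip_width': 1.0012901348191046}
```

View pics/top0.png

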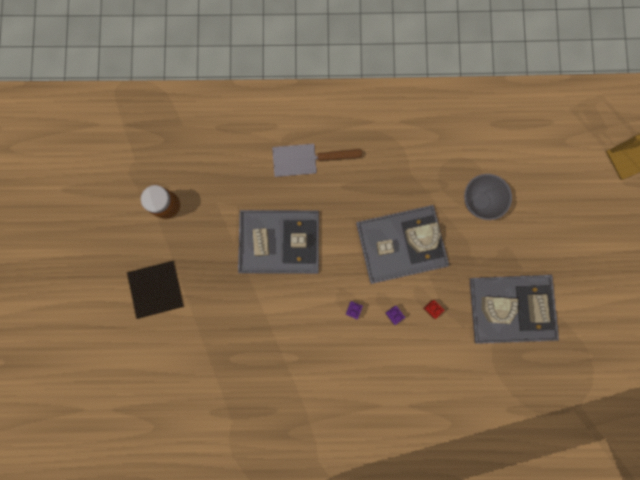

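View pics/scene0.png

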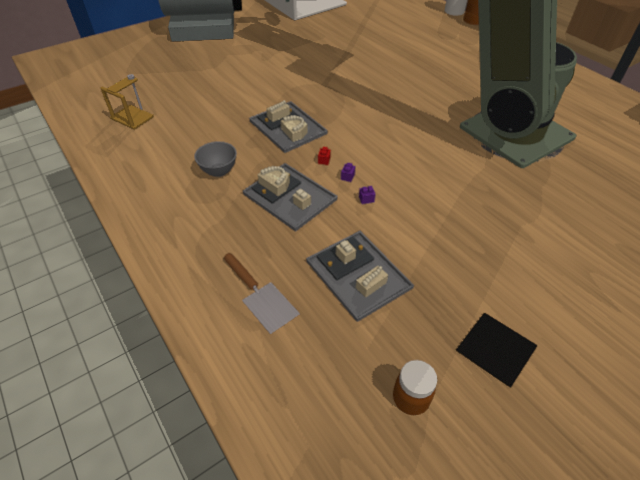

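View pics/wrist0.png

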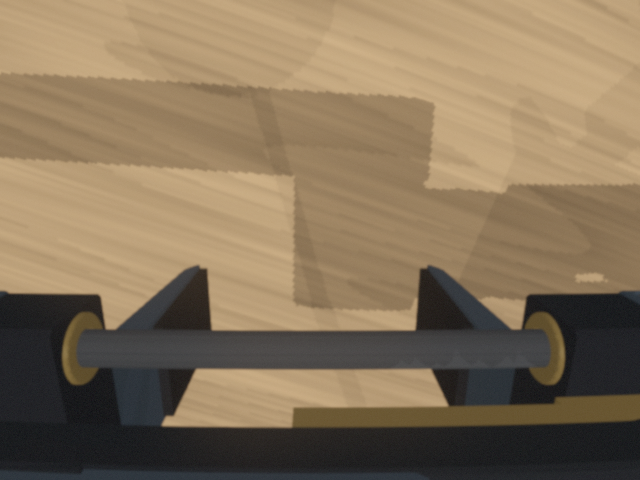

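```bash
cat > h.py <<'E'
import numpy as np, cv2
from workcell import r
from scipy.spatial.transform import Rotation as R
def toolT():
    s=r.observe(); T=np.eye(4); q=s['tool_rot']; T[:3,:3]=R.from_quat([q[1],q[2],q[3],q[0]]).as_matrix(); T[:3,3]=s['tool_pos']; return T
def wfc(n,T=None):
    c=r.calibration(n)
    return (T if T is not None else toolT())@c['mount'] if n=='wrist' else np.linalg.inv(c['camera_from_world'])
def K(n):
    c=r.calibration(n); return np.array([[c['fx'],0,c['cx']],[0,c['fy'],c['cy']],[0,0,1]]),c['distortion']
def px2w(n,pts,z,T=None):
    k,d=K(n); u=cv2.undistortPoints(np.array(pts,float).reshape(-1,1,2),k,d).reshape(-1,2)
    M=wfc(n,T); D=np.c_[u,np.ones(len(u))]@M[:3,:3].T; o=M[:3,3]
    return o+D*((z-o[2])/D[:,2])[:,None]
def w2px(n,P,T=None):
    k,d=K(n); M=np.linalg.inv(wfc(n,T)); rv=cv2.Rodrigues(M[:3,:3])[0]
    return cv2.projectPoints(np.array(P,float).reshape(-1,1,3),rv,M[:3,3],k,d)[0].reshape(-1,2)
E
python3 - <<'E'
import cv2
im=cv2.imread('pics/top0.png')
for n,(x,y) in dict(L=(230,200),M=(350,195),R=(460,265),mat=(115,255)).items():
    c=cv2.resize(im[y:y+90,x:x+110],None,fx=7,fy=6.6,interpolation=cv2.INTER_CUBIC) if 0 else cv2.resize(im[y:y+90,x:x+110],None,fx=6.5,fy=6.5,interpolation=cv2.INTER_CUBIC)
    cv2.imwrite(f'pics/c_{n}.png',c)
E
```

```text
(no output)
```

View pics/c_L.png

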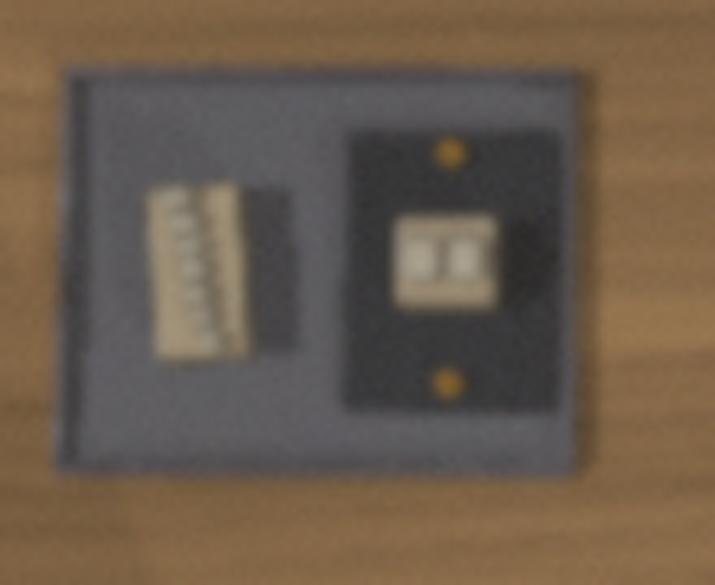

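View pics/c_M.png

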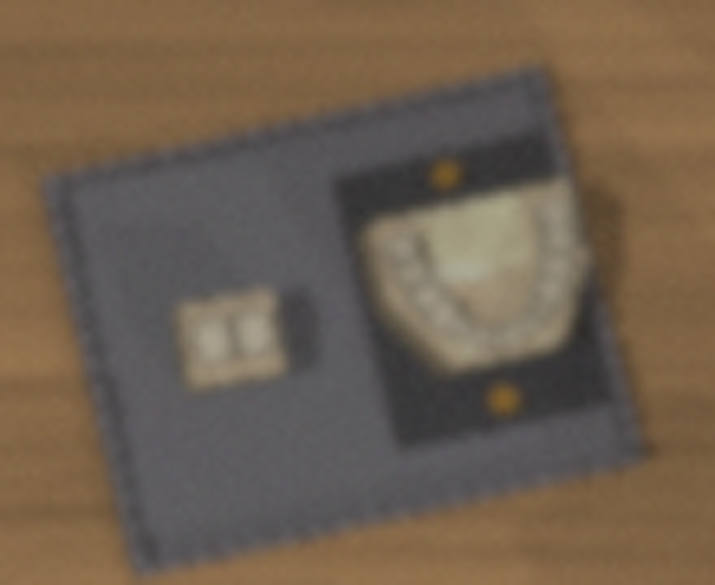

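View pics/c_R.png

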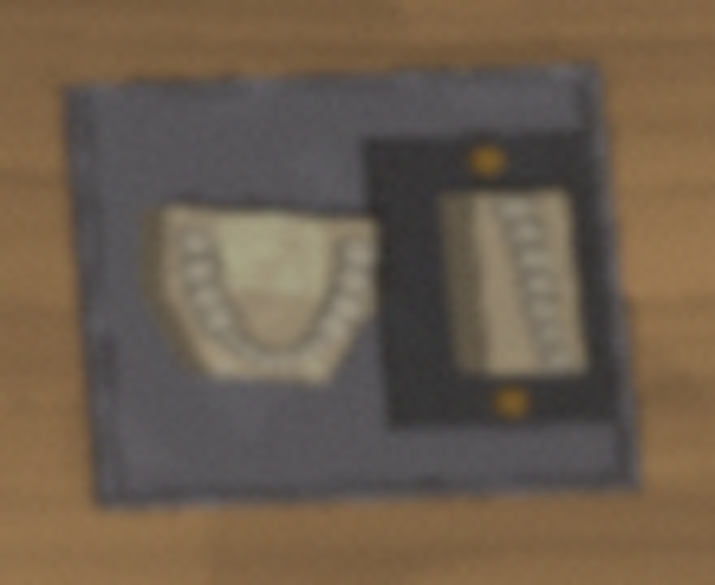

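View pics/c_mat.png

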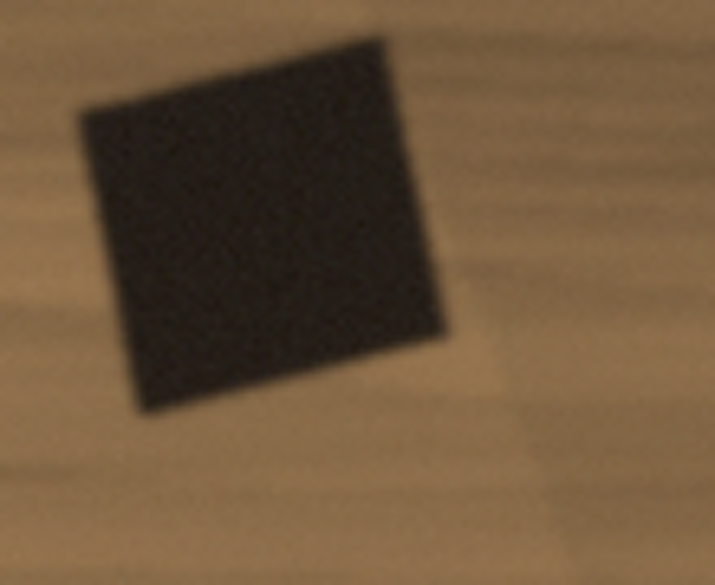

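```bash
cat > m.py <<'E'
from h import *
from scipy.spatial.transform import Rotation
def fit(n,pix,z,model,T=None):
    W=px2w(n,pix,z,T)[:,:2]; m=np.array(model,float)
    Wc=W.mean(0); mc=m.mean(0); a=W-Wc; b=m-mc
    th=np.arctan2((b[:,0]*a[:,1]-b[:,1]*a[:,0]).sum(),(a*b).sum())
    Rm=np.array([[np.cos(th),-np.sin(th)],[np.sin(th),np.cos(th)]])
    t=Wc-Rm@mc; res=W-(m@Rm.T+t)
    sc=np.linalg.norm(a)/np.linalg.norm(b)
    return t,np.degrees(th),np.abs(res).max()*1000,sc
PAN=[(.066,.048),(.066,-.118),(-.066,-.118),(-.066,.048)]
def rect(x,y): return [(x/2,y/2),(x/2,-y/2),(-x/2,-y/2),(-x/2,y/2)]
E
python3 - <<'E'
from m import *
o=dict(L=(230,200),M=(350,195),R=(460,265),mat=(115,255))
def c(k,p): return (np.array(p)+.5)/6.5-.5+o[k]
J=[("panL","L",[(65,70),(580,70),(575,472),(57,470)],.012,PAN),
("panM","M",[(42,178),(545,65),(650,455),(140,575)],.012,PAN),
("panR","R",[(65,88),(598,65),(638,487),(97,505)],.012,PAN),
("mat","mat",[(80,113),(383,37),(448,335),(142,412)],.004,rect(.1,.1)),
("half","L",[(148,188),(237,182),(250,357),(155,360)],.030,rect(.054,.028)),
("molar","M",[(178,302),(273,288),(287,375),(190,388)],.030,rect(.026,.030)),
("arch","R",[(165,205),(378,222),(325,382),(210,375)],.030,[(.025,.032),(.025,-.032),(-.025,-.017),(-.025,.017)])]
for n,k,p,z,m in J:
    t,a,e,s=fit('top',c(k,p),z,m); print(n,t.round(4),round(a,2),round(e,1),round(s,3))
p=[(354,310),(395,315),(433,309),(488,197),(158,202),(294,160)]
print(px2w('top',p,.02).round(3))
E
```

```text
panL [0.6096 0.1633] -0.8 1.6 0.989
panM [ 0.5937 -0.0944] 12.45 1.6 0.994
panR [ 0.4651 -0.3131] 1.57 1.9 0.993
mat [0.5133 0.384 ] 13.73 1.8 0.978
half [0.6066 0.1647] 3.34 1.1 1.022
molar [ 0.5928 -0.0906] 7.21 0.9 1.032
arch [ 0.4632 -0.3171] -4.79 0.4 1.008
[[ 0.466 -0.025  0.02 ]
 [ 0.455 -0.108  0.02 ]
 [ 0.466 -0.185  0.02 ]
 [ 0.695 -0.307  0.02 ]
 [ 0.693  0.379  0.02 ]
 [ 0.779  0.095  0.02 ]]
```

```bash
cat > plan.py <<'E'
from m import *
import sys
def plan(x,y,z,yaw):
    """yaw: cast yaw in deg (tool y along cast x)"""
    T=toolT(); a=np.radians(yaw+90)
    ex=np.array([np.cos(a),np.sin(a),0]); ez=np.array([0,0,-1.]); ey=np.cross(ez,ex)
    Rt=np.c_[ex,ey,ez]; rv=np.degrees(R.from_matrix(T[:3,:3].T@Rt).as_rotvec())
    d=Rt.T@(np.array([x,y,z])-T[:3,3])
    print("rotvec",rv.round(2),"then shift mm",(d*1000).round(1),"rows",int(np.ceil(np.abs(rv).max()/7.1)),int(np.ceil(np.linalg.norm(d)/.0416)), "t",r.observe()['clock'])
if __name__=="__main__": plan(*map(float,sys.argv[1:]))
E
python3 plan.py .607 .165 .25 3.3
```

```text
rotvec [-6.000e-02 -5.000e-02 -7.435e+01] then shift mm [683.1 460.4 -36.7] rows 11 20 t 0.15
```

Emit:
{"op": "servo_tool", "data": {
  "rotation": [
    [0,0,-6.76],
    [0,0,-6.76],
    [0,0,-6.76],
    [0,0,-6.76],
    [0,0,-6.76],
    [0,0,-6.76],
    [0,0,-6.76],
    [0,0,-6.76],
    [0,0,-6.76],
    [0,0,-6.76],
    [0,0,-6.76]
  ],
  "translation": [
    [0,0,-0.0034],
    [0,0,-0.0034],
    [0,0,-0.0034],
    [0,0,-0.0034],
    [0,0,-0.0034],
    [0,0,-0.0034],
    [0,0,-0.0034],
    [0,0,-0.0034],
    [0,0,-0.0034],
    [0,0,-0.0034],
    [0,0,-0.0034]
  ],
  "fingers": [-1,-1,-1,-1,-1,-1,-1,-1,-1,-1,-1],
  "force": 15
}}

```text
clock: 1.07
tool_pos: [0.1867, -0.5436, 0.2511]
tool_rot: [-0.0, 0.684, 0.729, 0.0]
wrist_force: [-0.1, 0.4, -0.7]
grip_width: 1.002
```

Emit:
{"op": "servo_tool", "data": {
  "rotation": [
    [0,0,0],
    [0,0,0],
    [0,0,0],
    [0,0,0],
    [0,0,0],
    [0,0,0],
    [0,0,0],
    [0,0,0],
    [0,0,0],
    [0,0,0],
    [0,0,0],
    [0,0,0],
    [0,0,0],
    [0,0,0],
    [0,0,0],
    [0,0,0],
    [0,0,0],
    [0,0,0],
    [0,0,0],
    [0,0,0]
  ],
  "translation": [
    [0.034,0.023,0],
    [0.034,0.023,0],
    [0.034,0.023,0],
    [0.034,0.023,0],
    [0.034,0.023,0],
    [0.034,0.023,0],
    [0.034,0.023,0],
    [0.034,0.023,0],
    [0.034,0.023,0],
    [0.034,0.023,0],
    [0.034,0.023,0],
    [0.034,0.023,0],
    [0.034,0.023,0],
    [0.034,0.023,0],
    [0.034,0.023,0],
    [0.034,0.023,0],
    [0.034,0.023,0],
    [0.034,0.023,0],
    [0.034,0.023,0],
    [0.034,0.023,0]
  ],
  "fingers": [-1,-1,-1,-1,-1,-1,-1,-1,-1,-1,-1,-1,-1,-1,-1,-1,-1,-1,-1,-1]
}}

```text
clock: 2.73
tool_pos: [0.6071, 0.1636, 0.2509]
tool_rot: [-0.0, 0.686, 0.727, -0.0]
wrist_force: [0.6, -0.1, -0.1]
grip_width: 1.0
```

Emit:
{"op": "servo_tool", "data": {
  "rotation": [
    [0,0,0],
    [0,0,0],
    [0,0,0]
  ],
  "translation": [
    [0,0,0],
    [0,0,0],
    [0,0,0]
  ],
  "fingers": [-1,-1,-1]
}}

```text
clock: 2.98
tool_pos: [0.6061, 0.1612, 0.2507]
tool_rot: [-0.0, 0.686, 0.727, -0.001]
wrist_force: [-0.2, -0.2, -0.5]
grip_width: 1.002
```

```bash
python3 - <<'E'
from m import *
T=toolT(); np.save('T1.npy',T); im=r.capture('wrist'); cv2.imwrite('pics/w1.png',im[:,:,::-1])
print(T.round(4))
E
python3 plan.py .607 .165 .25 3.3
```

```text
[[-0.0582  0.9983 -0.0017  0.6061]
 [ 0.9983  0.0582 -0.0011  0.1612]
 [-0.001  -0.0017 -1.      0.2507]
 [ 0.      0.      0.      1.    ]]
rotvec [-0.06  0.04 -0.02] then shift mm [4.3 1.2 1.1] rows 1 1 t 3.0333
```

View pics/w1.png

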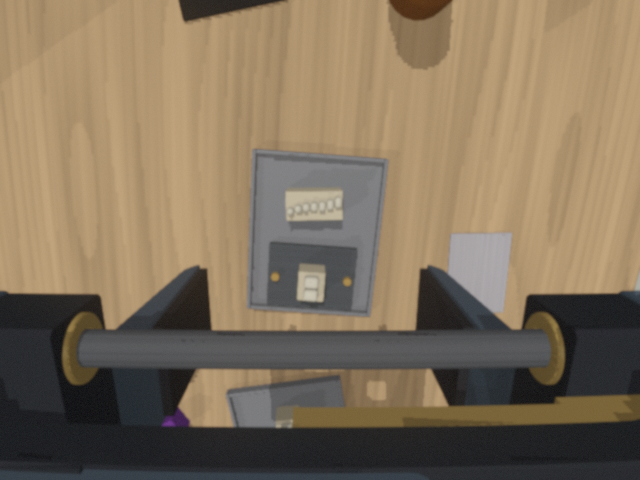

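Run:
```python
import cv2
im=cv2.imread('pics/w1.png')
cv2.imwrite('pics/w1c.png',cv2.resize(im[140:325,235:405],None,fx=3.2,fy=3.2,interpolation=cv2.INTER_CUBIC))
```

```text
(no output)
```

View pics/w1c.png

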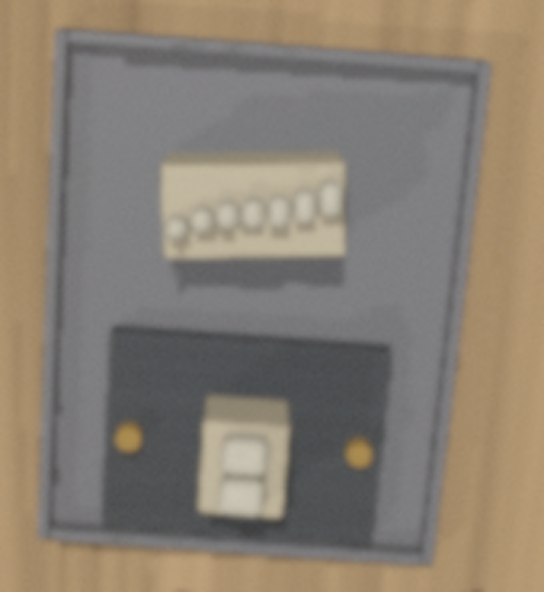

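Run:
```python
from m import *
T=np.load('T1.npy')
c=lambda p:(np.array(p)+.5)/3.2-.5+np.array([235,140])
for n,p,z,m in [("pan",[(490,62),(432,562),(40,540),(58,30)],.012,PAN),("half",[(345,160),(345,257),(165,262),(162,165)],.030,rect(.054,.028)),("plate? screws",[(128,437),(358,453)],.01,[(-.05,-.079),(.05,-.079)])]:
    t,a,e,s=fit('wrist',c(p),z,m,T); print(n,t.round(4),round(a,2),round(e,1),round(s,3))
```

```text
pan [0.6103 0.1629] -0.61 1.2 0.99
half [0.6077 0.163 ] 4.86 0.6 1.002
plate? screws [0.61   0.1613] -0.79 12.5 0.75
```

```bash
python3 plan.py .607 .1635 .06 4.5
```

```text
rotvec [-0.06  0.04 -1.22] then shift mm [  2.8   1.2 191.1] rows 1 5 t 3.0333
```

Emit:
{"op": "servo_tool", "data": {
  "rotation": [
    [0,0,-1.2],
    [0,0,0],
    [0,0,0],
    [0,0,0],
    [0,0,0],
    [0,0,0],
    [0,0,0],
    [0,0,0]
  ],
  "translation": [
    [0.0028,0.0012,0],
    [0,0,0.038],
    [0,0,0.038],
    [0,0,0.038],
    [0,0,0.038],
    [0,0,0.039],
    [0,0,0],
    [0,0,0]
  ],
  "fingers": [-0.6,-0.6,-0.6,-0.6,-0.6,-0.6,-0.6,-0.6]
}}

```text
clock: 3.7
tool_pos: [0.6065, 0.1633, 0.0595]
tool_rot: [-0.001, 0.679, 0.734, -0.002]
wrist_force: [0.4, 0.2, 0.7]
grip_width: 0.798
```

```bash
python3 - <<'E'
from m import *
T=toolT(); np.save('T2.npy',T); im=r.capture('wrist'); cv2.imwrite('pics/w2.png',im[:,:,::-1])
E
python3 plan.py .607 .1635 .008 4.5
```

```text
rotvec [ 0.1  -0.01 -0.02] then shift mm [-0.4 -1.6 53.9] rows 1 2 t 3.75
```

View pics/w2.png

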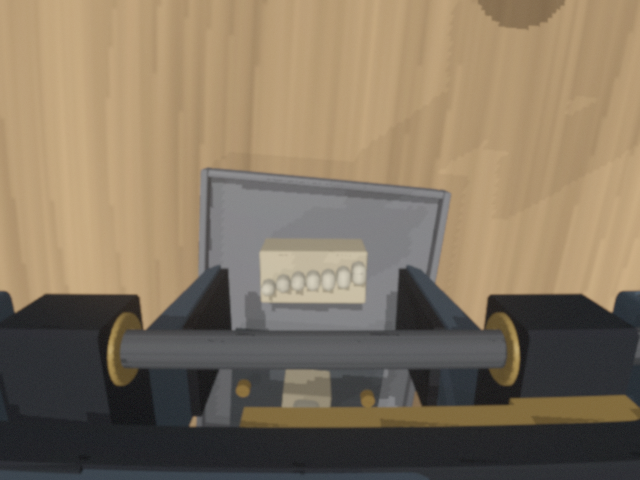

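Run:
```python
from m import *
T=np.load('T2.npy')
t=fit('wrist',[(366,250),(366,302.5),(261,302),(260,252)],.030,rect(.054,.028),T); print(t)
```

```text
(array([0.6074797 , 0.16346169]), np.float64(5.032395869281463), np.float64(0.6427410014826496), np.float64(0.9888793143180468))
```

Confirmed. Descend and grip.

Emit:
{"op": "servo_tool", "data": {
  "rotation": [
    [0,0,0],
    [0,0,0],
    [0,0,0],
    [0,0,0],
    [0,0,0],
    [0,0,0],
    [0,0,0],
    [0,0,0],
    [0,0,0],
    [0,0,0],
    [0,0,0],
    [0,0,0],
    [0,0,0]
  ],
  "translation": [
    [0,0,0.022],
    [0,0,0.017],
    [0,0,0.008],
    [0,0,0.005],
    [0,0,0],
    [0,0,0],
    [0,0,0],
    [0,0,0],
    [0,0,0],
    [0,0,0],
    [0,0,0],
    [0,0,0],
    [0,0,0]
  ],
  "fingers": [-0.6,-0.6,-0.6,-0.6,-0.6,-0.4,-0.3,-0.2,-0.1,0.0,0.1,0.2,0.3],
  "force": 15
}}

```text
clock: 4.83
tool_pos: [0.6081, 0.1646, 0.0093]
tool_rot: [0.0, 0.679, 0.734, 0.0]
wrist_force: [-1.2, 0.0, 6.1]
grip_width: 0.591
```

```bash
python3 plan.py .607 .1635 .008 4.5
```

```text
rotvec [ 0.06 -0.01  0.01] then shift mm [-1.  -1.2  1.3] rows 1 1 t 4.8333
```

Emit:
{"op": "servo_tool", "data": {
  "rotation": [
    [0,0,0],
    [0,0,0],
    [0,0,0],
    [0,0,0],
    [0,0,0],
    [0,0,0],
    [0,0,0],
    [0,0,0],
    [0,0,0]
  ],
  "translation": [
    [0,0,0],
    [0,0,-0.003],
    [0,0,-0.006],
    [0,0,-0.015],
    [0,0,-0.025],
    [0,0,-0.025],
    [0,0,-0.015],
    [0,0,-0.01],
    [0,0,0]
  ],
  "fingers": [0.4,0.4,0.4,0.4,0.4,0.4,0.4,0.4,0.4],
  "force": 25
}}

```text
clock: 5.58
tool_pos: [0.6091, 0.1648, 0.1098]
tool_rot: [0.001, 0.679, 0.734, 0.002]
wrist_force: [0.7, -0.5, 0.6]
grip_width: 0.588
```

```bash
python3 plan.py .513 .384 .11 13.7
```

```text
rotvec [ 0.26 -0.02 -9.19] then shift mm [ 2.357e+02 -4.140e+01 -2.000e-01] rows 2 6 t 5.5833
```

Emit:
{"op": "servo_tool", "data": {
  "rotation": [
    [0,0,-4.6],
    [0,0,-4.6],
    [0,0,0],
    [0,0,0],
    [0,0,0],
    [0,0,0],
    [0,0,0],
    [0,0,0],
    [0,0,0],
    [0,0,0],
    [0,0,0],
    [0,0,0],
    [0,0,0],
    [0,0,0]
  ],
  "translation": [
    [0,0,0],
    [0,0,0],
    [0.01,-0.002,0],
    [0.02,-0.004,0],
    [0.03,-0.005,0],
    [0.035,-0.006,0],
    [0.035,-0.006,0],
    [0.035,-0.006,0],
    [0.03,-0.005,0],
    [0.02,-0.004,0],
    [0.015,-0.003,0],
    [0.006,-0.0004,0],
    [0,0,0],
    [0,0,0]
  ],
  "fingers": [0.4,0.4,0.4,0.4,0.4,0.4,0.4,0.4,0.4,0.4,0.4,0.4,0.4,0.4]
}}

```text
clock: 6.75
tool_pos: [0.5117, 0.3833, 0.1068]
tool_rot: [0.0, 0.618, 0.786, -0.001]
wrist_force: [0.3, -0.5, -0.2]
grip_width: 0.59
```

```bash
python3 - <<'E'
from m import *
T=toolT(); np.save('T3.npy',T); im=r.capture('wrist'); cv2.imwrite('pics/w3.png',im[:,:,::-1])
E
python3 plan.py .513 .384 .10 13.7
```

```text
rotvec [-0.03  0.05 -0.06] then shift mm [0.8 1.3 7. ] rows 1 1 t 6.8
```

View pics/w3.png

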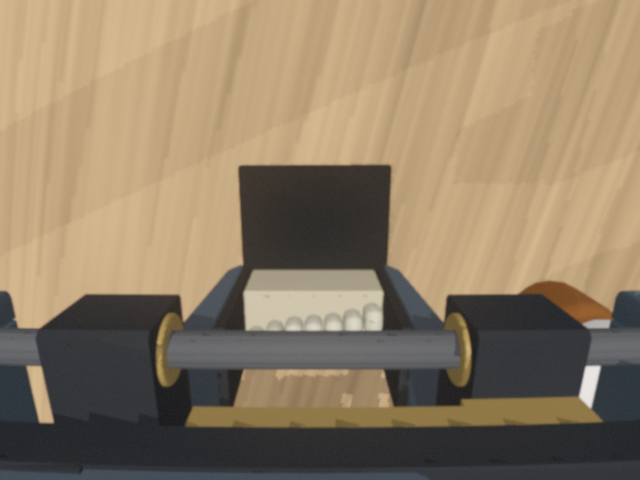

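Run:
```python
from m import *
T=np.load('T3.npy')
P=px2w('wrist',[(238.5,166),(390.5,165.5),(243,262),(388,262)],.004,T)
print(P.round(4)); d=P[1]-P[0]; print(np.linalg.norm(d),np.degrees(np.arctan2(d[1],d[0])))
a=np.arctan2(d[1],d[0]); print((P[0]+P[1])[:2]/2+.05*np.array([np.sin(a),-np.cos(a)]))
# cast relative: top edge of +y face at z=TCP+.021
z=T[2,3]-.005+.026
Q=px2w('wrist',[(246,294),(383,294)],z,T); print(Q.round(4),np.linalg.norm(Q[1]-Q[0])); 
Qt=(np.c_[Q,[1,1]]@np.linalg.inv(T).T)[:,:3]; print("tool frame",Qt.round(4))
```

```text
[[0.454  0.4198 0.004 ]
 [0.5492 0.4434 0.004 ]
 [0.4696 0.3566 0.004 ]
 [0.5661 0.3802 0.004 ]]
0.09813618243902711 13.939540642835105
[0.51365498 0.3830686 ]
[[0.4848 0.3886 0.1278]
 [0.5358 0.4011 0.1278]] 0.05254718513757955
tool frame [[ 0.0115 -0.0249 -0.021 ]
 [ 0.0115  0.0277 -0.021 ]]
```

Emit:
{"op": "servo_tool", "data": {
  "rotation": [
    [0,0,0],
    [0,0,0],
    [0,0,0],
    [0,0,0],
    [0,0,0],
    [0,0,0],
    [0,0,0],
    [0,0,0],
    [0,0,0],
    [0,0,0]
  ],
  "translation": [
    [0.0015,0.001,0.01],
    [0,0,0.02],
    [0,0,0.025],
    [0,0,0.02],
    [0,0,0.01],
    [0,0,0.005],
    [0,0,0.003],
    [0,0,0.002],
    [0,0,0],
    [0,0,0]
  ],
  "fingers": [0.4,0.4,0.4,0.4,0.4,0.4,0.4,0.4,0.4,0.4]
}}

```text
clock: 7.63
tool_pos: [0.5128, 0.386, 0.0133]
tool_rot: [0.0, 0.618, 0.786, 0.001]
wrist_force: [0.3, 0.1, -1.4]
grip_width: 0.59
```

```bash
python3 plan.py .513 .385 .009 13.7; python3 -c "
from h import *
for i in range(3): print(r.observe()['wrist_force'],r.observe()['tool_pos'],r.observe()['clock'])"
```

```text
rotvec [ 0.11 -0.04  0.01] then shift mm [-1.  -0.1  4.3] rows 1 1 t 7.6333
[ 0.32544136  0.09481549 -1.36494727] [0.51282746 0.38598548 0.01330883] 7.6333
[ 0.32544136  0.09481549 -1.36494727] [0.51282746 0.38598548 0.01330883] 7.6333
[ 0.32544136  0.09481549 -1.36494727] [0.51282746 0.38598548 0.01330883] 7.6333
```

Emit:
{"op": "servo_tool", "data": {
  "rotation": [
    [0,0,0],
    [0,0,0],
    [0,0,0],
    [0,0,0],
    [0,0,0]
  ],
  "translation": [
    [0,0,0.001],
    [0,0,0.001],
    [0,0,0.001],
    [0,0,0.0005],
    [0,0,0]
  ],
  "fingers": [0.4,0.4,0.4,0.4,0.4]
}}

```text
clock: 8.05
tool_pos: [0.5123, 0.3858, 0.0093]
tool_rot: [0.0, 0.618, 0.786, 0.0]
wrist_force: [-1.1, -0.1, 3.1]
grip_width: 0.59
```

Emit:
{"op": "servo_tool", "data": {
  "rotation": [
    [0,0,0],
    [0,0,0],
    [0,0,0],
    [0,0,0],
    [0,0,0],
    [0,0,0],
    [0,0,0],
    [0,0,0],
    [0,0,0],
    [0,0,0],
    [0,0,0],
    [0,0,0],
    [0,0,0]
  ],
  "translation": [
    [0,0,0.0003],
    [0,0,0],
    [0,0,0],
    [0,0,0],
    [0,0,0],
    [0,0,0],
    [0,0,-0.01],
    [0,0,-0.03],
    [0,0,-0.04],
    [0,0,-0.04],
    [0,0,-0.04],
    [0,0,-0.04],
    [0,0,-0.04]
  ],
  "fingers": [0.3,-0.1,-0.2,-0.3,-0.45,-0.6,-0.6,-0.6,-0.6,-0.6,-0.6,-0.6,-0.6]
}}

```text
clock: 9.13
tool_pos: [0.5118, 0.3853, 0.2515]
tool_rot: [0.0, 0.618, 0.786, 0.0]
wrist_force: [0.7, 1.6, 0.1]
grip_width: 0.801
```

```bash
python3 - <<'E'
from m import *
T=toolT(); im=r.capture('wrist'); cv2.imwrite('pics/w4.png',im[:,:,::-1]); np.save('T4.npy',T)
E
python3 plan.py .593 -.091 .25 9
```

```text
rotvec [ 0.91 -0.42  4.72] then shift mm [-485.     2.2   11. ] rows 1 12 t 9.1833
```

View pics/w4.png

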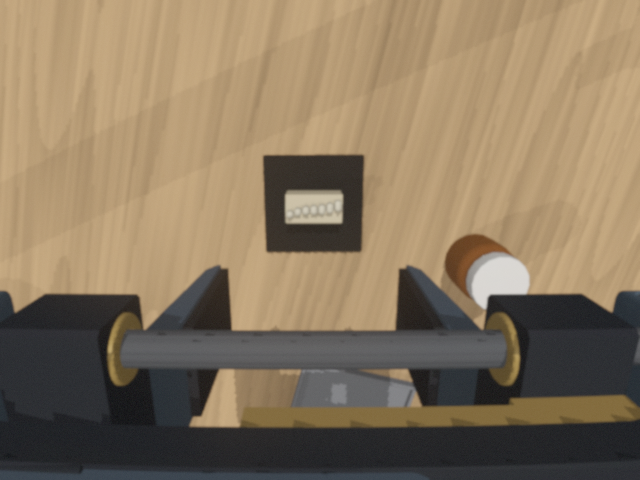

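Emit:
{"op": "servo_tool", "data": {
  "rotation": [
    [0,0,4.7],
    [0,0,0],
    [0,0,0],
    [0,0,0],
    [0,0,0],
    [0,0,0],
    [0,0,0],
    [0,0,0],
    [0,0,0],
    [0,0,0],
    [0,0,0],
    [0,0,0],
    [0,0,0],
    [0,0,0],
    [0,0,0],
    [0,0,0]
  ],
  "translation": [
    [0,0,0],
    [-0.035,0,0],
    [-0.04,0,0],
    [-0.04,0,0],
    [-0.04,0,0],
    [-0.04,0,0],
    [-0.04,0,0],
    [-0.04,0,0],
    [-0.04,0,0],
    [-0.04,0,0],
    [-0.04,0,0],
    [-0.04,0,0],
    [-0.04,0.002,0],
    [-0.01,0,0],
    [0,0,0],
    [0,0,0]
  ],
  "fingers": [-0.6,-0.6,-0.6,-0.6,-0.6,-0.6,-0.6,-0.6,-0.6,-0.6,-0.6,-0.6,-0.6,-0.6,-0.6,-0.6]
}}

```text
clock: 10.52
tool_pos: [0.5899, -0.0928, 0.2486]
tool_rot: [-0.0, 0.65, 0.76, 0.0]
wrist_force: [0.6, 0.0, 0.8]
grip_width: 0.8
```

```bash
python3 - <<'E'
from m import *
T=toolT(); im=r.capture('wrist'); cv2.imwrite('pics/w5.png',im[:,:,::-1]); np.save('T5.npy',T)
cv2.imwrite('pics/w5c.png',cv2.resize(im[130:330,210:430,::-1],None,fx=3,fy=3,interpolation=cv2.INTER_CUBIC))
E
python3 plan.py .593 -.091 .25 9
```

```text
rotvec [-0.   -0.06  0.03] then shift mm [ 0.4  3.3 -1.3] rows 1 1 t 10.5667
```

View pics/w5c.png

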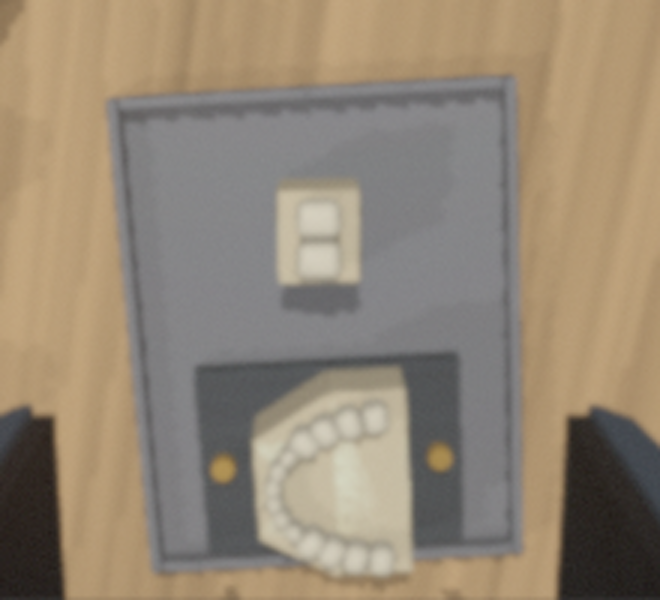

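```bash
python3 - <<'E'
from m import *
T=np.load('T5.npy')
c=lambda p:(np.array(p)+.5)/3-.5+np.array([210,130])
for n,p,z,m in [("pan",[(515,77),(520,552),(157,571),(110,103)],.012,PAN),("molar",[(359,190),(359,284),(278,286),(277,190)],.030,rect(.026,.030))]:
    t,a,e,s=fit('wrist',c(p),z,m,T); print(n,t.round(4),round(a,2),round(e,1),round(s,3))
E
python3 plan.py .593 -.092 .06 9
```

```text
pan [ 0.5944 -0.0952] 12.32 2.0 0.984
molar [ 0.5934 -0.093 ] 9.53 0.3 0.998
rotvec [-0.   -0.06  0.03] then shift mm [ -0.5   3.1 188.7] rows 1 5 t 10.5667
```

Emit:
{"op": "servo_tool", "data": {
  "rotation": [
    [0,0,-0.3],
    [0,0,0],
    [0,0,0],
    [0,0,0],
    [0,0,0],
    [0,0,0],
    [0,0,0],
    [0,0,0]
  ],
  "translation": [
    [-0.0005,0.003,0],
    [0,0,0.038],
    [0,0,0.038],
    [0,0,0.038],
    [0,0,0.038],
    [0,0,0.037],
    [0,0,0],
    [0,0,0]
  ],
  "fingers": [-0.2,-0.2,-0.2,-0.2,-0.2,-0.2,-0.2,-0.2]
}}

```text
clock: 11.23
tool_pos: [0.5923, -0.0915, 0.0586]
tool_rot: [-0.002, 0.647, 0.763, -0.001]
wrist_force: [1.4, -0.2, 0.5]
grip_width: 0.599
```

```bash
python3 - <<'E'
from m import *
T=toolT(); im=r.capture('wrist'); cv2.imwrite('pics/w6.png',im[:,:,::-1]); np.save('T6.npy',T)
E
python3 plan.py .593 -.092 .008 9.3
```

```text
rotvec [0.08 0.02 0.11] then shift mm [ 0.3 -1.2 52.8] rows 1 2 t 11.2833
```

View pics/w6.png

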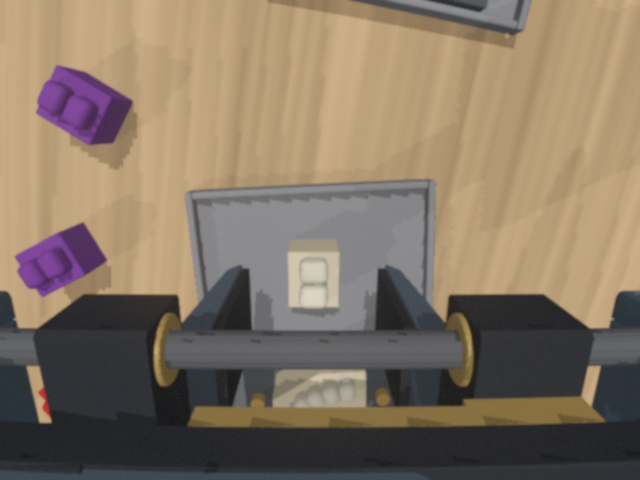

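Emit:
{"op": "servo_tool", "data": {
  "rotation": [
    [0,0,0],
    [0,0,0],
    [0,0,0],
    [0,0,0],
    [0,0,0],
    [0,0,0],
    [0,0,0],
    [0,0,0],
    [0,0,0],
    [0,0,0],
    [0,0,0],
    [0,0,0],
    [0,0,0]
  ],
  "translation": [
    [0,0,0.022],
    [0,0,0.017],
    [0,0,0.007],
    [0,0,0.005],
    [0,0,0],
    [0,0,0],
    [0,0,0],
    [0,0,0],
    [0,0,0],
    [0,0,0],
    [0,0,0],
    [0,0,0],
    [0,0,0]
  ],
  "fingers": [-0.2,-0.2,-0.2,-0.2,-0.2,0.0,0.15,0.3,0.4,0.5,0.6,0.8,1],
  "force": 15
}}

```text
clock: 12.37
tool_pos: [0.5935, -0.0932, 0.0091]
tool_rot: [0.0, 0.647, 0.762, 0.0]
wrist_force: [-1.6, 0.6, 4.8]
grip_width: 0.282
```

Emit:
{"op": "servo_tool", "data": {
  "rotation": [
    [0,0,0],
    [0,0,0],
    [0,0,0],
    [0,0,0],
    [0,0,0],
    [0,0,0],
    [0,0,0],
    [0,0,0],
    [0,0,0]
  ],
  "translation": [
    [0,0,0],
    [0,0,-0.003],
    [0,0,-0.006],
    [0,0,-0.015],
    [0,0,-0.025],
    [0,0,-0.025],
    [0,0,-0.015],
    [0,0,-0.01],
    [0,0,0]
  ],
  "fingers": [1,1,1,1,1,1,1,1,1],
  "force": 25
}}

```text
clock: 13.12
tool_pos: [0.5945, -0.0933, 0.1098]
tool_rot: [0.002, 0.647, 0.762, 0.001]
wrist_force: [0.3, -0.2, 0.2]
grip_width: 0.285
```

```bash
python3 plan.py .610 .163 .11 -0.7
```

```text
rotvec [ 0.24  0.07 10.01] then shift mm [ 2.565e+02  1.240e+01 -2.000e-01] rows 2 7 t 13.1167
```

Emit:
{"op": "servo_tool", "data": {
  "rotation": [
    [0,0,5],
    [0,0,5],
    [0,0,0],
    [0,0,0],
    [0,0,0],
    [0,0,0],
    [0,0,0],
    [0,0,0],
    [0,0,0],
    [0,0,0],
    [0,0,0],
    [0,0,0],
    [0,0,0],
    [0,0,0]
  ],
  "translation": [
    [0,0,0],
    [0,0,0],
    [0.013,0.001,0],
    [0.025,0.001,0],
    [0.035,0.002,0],
    [0.037,0.002,0],
    [0.037,0.002,0],
    [0.035,0.002,0],
    [0.03,0.001,0],
    [0.02,0.001,0],
    [0.015,0,0],
    [0.008,0,0],
    [0,0,0],
    [0,0,0]
  ],
  "fingers": [1,1,1,1,1,1,1,1,1,1,1,1,1,1]
}}

```text
clock: 14.28
tool_pos: [0.6079, 0.1613, 0.1071]
tool_rot: [-0.0, 0.711, 0.703, -0.001]
wrist_force: [0.3, 0.6, -1.4]
grip_width: 0.288
```

```bash
python3 - <<'E'
from m import *
T=toolT(); im=r.capture('wrist'); cv2.imwrite('pics/w7.png',im[:,:,::-1]); np.save('T7.npy',T)
E
python3 plan.py .610 .163 .10 -.7
```

```text
rotvec [-0.04  0.05  0.01] then shift mm [2.2 2.  7.2] rows 1 1 t 14.3333
```

View pics/w7.png

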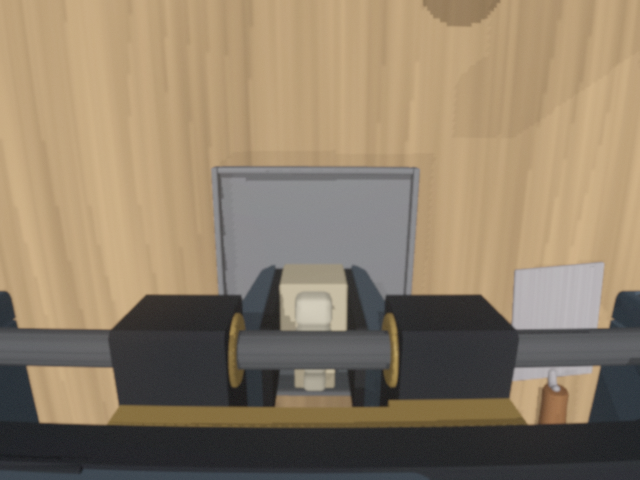

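Run:
```python
from m import *
T=np.load('T7.npy')
P=px2w('wrist',[(213,168),(418,168.5)],.012,T); d=P[1]-P[0]; a=np.arctan2(d[1],d[0])
print(P.round(4),np.linalg.norm(d),np.degrees(a),(P[0]+P[1])[:2]/2+.048*np.array([np.sin(a),-np.cos(a)]))
z=T[2,3]-.005
for yy,zz in ((283,z+.026),(266,z)):
  Q=px2w('wrist',[(281,yy),(347,yy)],zz,T); print((np.c_[Q,[1,1]]@np.linalg.inv(T).T)[:,:3].round(4))
```

```text
[[0.5465 0.2109 0.012 ]
 [0.6754 0.2093 0.012 ]] 0.12896733445533934 -0.7001461475663239 [0.6103537  0.16206912]
[[ 0.0162 -0.0111 -0.021 ]
 [ 0.0163  0.014  -0.021 ]]
[[ 0.0143 -0.013   0.005 ]
 [ 0.0144  0.0161  0.005 ]]
```

Emit:
{"op": "servo_tool", "data": {
  "rotation": [
    [0,0,0],
    [0,0,0],
    [0,0,0],
    [0,0,0],
    [0,0,0],
    [0,0,0],
    [0,0,0],
    [0,0,0],
    [0,0,0],
    [0,0,0]
  ],
  "translation": [
    [0.0015,0.0015,0.01],
    [0,0,0.02],
    [0,0,0.025],
    [0,0,0.02],
    [0,0,0.01],
    [0,0,0.005],
    [0,0,0.004],
    [0,0,0.002],
    [0,0,0],
    [0,0,0]
  ],
  "fingers": [1,1,1,1,1,1,1,1,1,1]
}}

```text
clock: 15.17
tool_pos: [0.6105, 0.1633, 0.0124]
tool_rot: [0.001, 0.711, 0.703, 0.001]
wrist_force: [0.6, 0.9, 0.0]
grip_width: 0.285
```

```bash
python3 plan.py .6095 .1625 .009 -.7
```

```text
rotvec [ 0.1  -0.02  0.01] then shift mm [-0.8 -1.   3.4] rows 1 1 t 15.1667
```

Emit:
{"op": "servo_tool", "data": {
  "rotation": [
    [0,0,0],
    [0,0,0],
    [0,0,0],
    [0,0,0],
    [0,0,0]
  ],
  "translation": [
    [0,-0.0005,0.001],
    [0,0,0.001],
    [0,0,0.0007],
    [0,0,0],
    [0,0,0]
  ],
  "fingers": [1,1,1,1,1]
}}

```text
clock: 15.58
tool_pos: [0.6094, 0.1633, 0.0091]
tool_rot: [0.0, 0.711, 0.703, 0.0]
wrist_force: [0.5, -0.1, 1.0]
grip_width: 0.282
```

Emit:
{"op": "servo_tool", "data": {
  "rotation": [
    [0,0,0],
    [0,0,0],
    [0,0,0],
    [0,0,0],
    [0,0,0],
    [0,0,0],
    [0,0,0],
    [0,0,0],
    [0,0,0],
    [0,0,0],
    [0,0,0],
    [0,0,0],
    [0,0,0],
    [0,0,0]
  ],
  "translation": [
    [0,0,0.0004],
    [0,0,0],
    [0,0,0],
    [0,0,0],
    [0,0,0],
    [0,0,0],
    [0,0,0],
    [0,0,-0.01],
    [0,0,-0.03],
    [0,0,-0.04],
    [0,0,-0.04],
    [0,0,-0.04],
    [0,0,-0.04],
    [0,0,-0.04]
  ],
  "fingers": [1,1,0.35,0.25,0.1,0,-0.2,-0.2,-0.2,-0.2,-0.2,-0.2,-0.2,-0.2]
}}

```text
clock: 16.75
tool_pos: [0.6087, 0.1631, 0.2515]
tool_rot: [0.0, 0.711, 0.703, 0.0]
wrist_force: [0.8, -0.5, -0.9]
grip_width: 0.6
```

Emit:
{"op": "servo_tool", "data": {
  "rotation": [
    [0,0,0],
    [0,0,0]
  ],
  "translation": [
    [0,0,0],
    [0,0,0]
  ],
  "fingers": [-0.6,-0.6]
}}

```text
clock: 16.92
tool_pos: [0.6104, 0.1635, 0.2524]
tool_rot: [0.002, 0.711, 0.703, 0.003]
wrist_force: [-0.4, -0.5, -0.8]
grip_width: 0.713
```

```bash
python3 - <<'E'
from m import *
T=toolT(); im=r.capture('wrist'); cv2.imwrite('pics/w8.png',im[:,:,::-1]); np.save('T8.npy',T)
cv2.imwrite('pics/w8c.png',cv2.resize(im[130:330,210:430,::-1],None,fx=3,fy=3,interpolation=cv2.INTER_CUBIC))
E
python3 plan.py .463 -.316 .25 -4
```

```text
rotvec [ 0.11 -0.02  3.31] then shift mm [-4.882e+02 -1.124e+02 -4.000e-01] rows 1 13 t 16.9667
```

View pics/w8c.png

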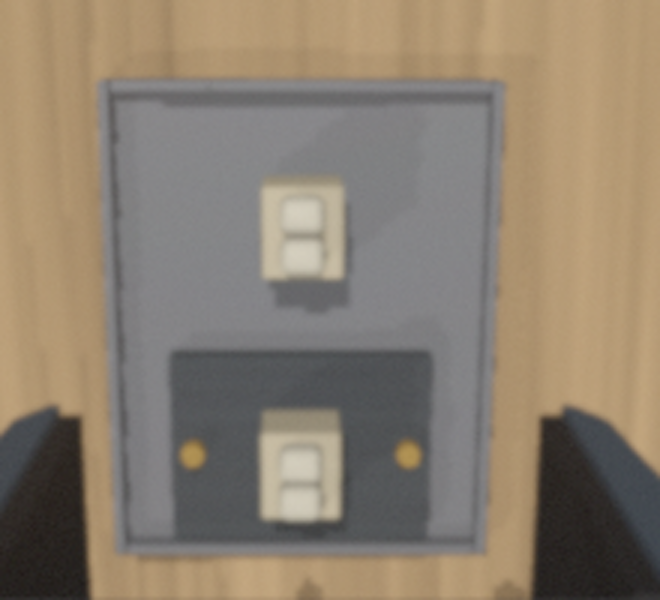

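Run:
```python
from m import *
T=np.load('T8.npy')
c=lambda p:(np.array(p)+.5)/3-.5+np.array([210,130])
for n,p,z,m in [("pan",[(505,82),(485,553),(120,550),(101,80)],.012,PAN),("molar",[(344,183),(345,279),(261,281),(262,185)],.030,rect(.026,.030))]:
    t,a,e,s=fit('wrist',c(p),z,m,T); print(n,t.round(4),round(a,2),round(e,1),round(s,3))
```

```text
pan [0.6109 0.1632] -0.91 1.3 0.988
molar [0.6108 0.1642] -0.11 0.6 1.02
```

Emit:
{"op": "servo_tool", "data": {
  "rotation": [
    [0,0,3.3],
    [0,0,0],
    [0,0,0],
    [0,0,0],
    [0,0,0],
    [0,0,0],
    [0,0,0],
    [0,0,0],
    [0,0,0],
    [0,0,0],
    [0,0,0],
    [0,0,0],
    [0,0,0],
    [0,0,0],
    [0,0,0],
    [0,0,0],
    [0,0,0]
  ],
  "translation": [
    [0,0,0],
    [-0.03,-0.007,0],
    [-0.038,-0.009,0],
    [-0.038,-0.009,0],
    [-0.038,-0.009,0],
    [-0.038,-0.009,0],
    [-0.038,-0.009,0],
    [-0.038,-0.009,0],
    [-0.038,-0.009,0],
    [-0.038,-0.009,0],
    [-0.038,-0.009,0],
    [-0.038,-0.009,0],
    [-0.038,-0.009,0],
    [-0.038,-0.006,0],
    [-0.002,0,0],
    [0,0,0],
    [0,0,0]
  ],
  "fingers": [-0.6,-0.6,-0.6,-0.6,-0.6,-0.6,-0.6,-0.6,-0.6,-0.6,-0.6,-0.6,-0.6,-0.6,-0.6,-0.6,-0.6]
}}

```text
clock: 18.38
tool_pos: [0.4629, -0.3151, 0.2468]
tool_rot: [-0.002, 0.732, 0.682, -0.0]
wrist_force: [0.2, 0.0, -0.7]
grip_width: 0.797
```

```bash
python3 - <<'E'
from m import *
T=toolT(); im=r.capture('wrist'); cv2.imwrite('pics/w9.png',im[:,:,::-1]); np.save('T9.npy',T)
cv2.imwrite('pics/w9c.png',cv2.resize(im[130:330,210:430,::-1],None,fx=3,fy=3,interpolation=cv2.INTER_CUBIC))
E
python3 plan.py .463 -.316 .06 -4
```

```text
rotvec [-0.12 -0.11  0.04] then shift mm [ -1.5  -0.2 187.2] rows 1 5 t 18.4333
```

View pics/w9c.png

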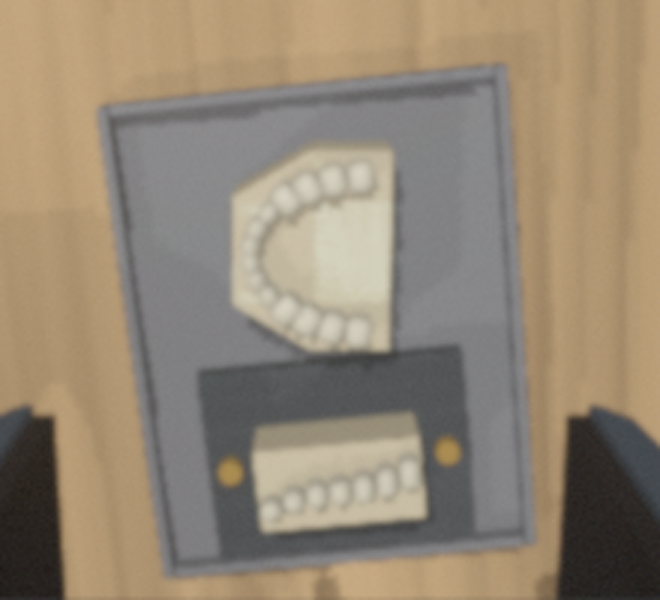

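```bash
python3 - <<'E'
from m import *
T=np.load('T9.npy')
c=lambda p:(np.array(p)+.5)/3-.5+np.array([210,130])
A=[(.025,.032),(.025,-.032),(-.025,-.017),(-.025,.017)]
for n,p,z,m in [("pan",[(505,67),(534,545),(168,575),(100,108)],.012,PAN),("arch",[(393,150),(391,354),(234,302),(233,197)],.030,A)]:
    t,a,e,s=fit('wrist',c(p),z,m,T); print(n,t.round(4),round(a,2),round(e,1),round(s,3))
E
python3 plan.py .464 -.317 .06 -4.2
```

```text
pan [ 0.4655 -0.3167] 1.74 1.7 0.985
arch [ 0.464  -0.3194] -4.55 0.9 1.002
rotvec [-0.12 -0.11  0.24] then shift mm [ -2.4   0.9 187.2] rows 1 5 t 18.4333
```

Emit:
{"op": "servo_tool", "data": {
  "rotation": [
    [0,0,0.4],
    [0,0,0],
    [0,0,0],
    [0,0,0],
    [0,0,0],
    [0,0,0],
    [0,0,0],
    [0,0,0]
  ],
  "translation": [
    [-0.0035,0.0005,0],
    [0,0,0.038],
    [0,0,0.038],
    [0,0,0.038],
    [0,0,0.038],
    [0,0,0.037],
    [0,0,0],
    [0,0,0]
  ],
  "fingers": [-0.6,-0.6,-0.6,-0.6,-0.6,-0.6,-0.6,-0.6]
}}

```text
clock: 19.1
tool_pos: [0.4634, -0.3178, 0.0585]
tool_rot: [-0.002, 0.733, 0.68, -0.0]
wrist_force: [-0.0, -0.1, 1.4]
grip_width: 0.801
```

```bash
python3 - <<'E'
from m import *
T=toolT(); im=r.capture('wrist'); cv2.imwrite('pics/w10.png',im[:,:,::-1]); np.save('T10.npy',T)
E
python3 plan.py .464 -.3185 .008 -4.5
```

```text
rotvec [0.06 0.04 0.18] then shift mm [ 0.6 -1.  52.5] rows 1 2 t 19.15
```

View pics/w10.png

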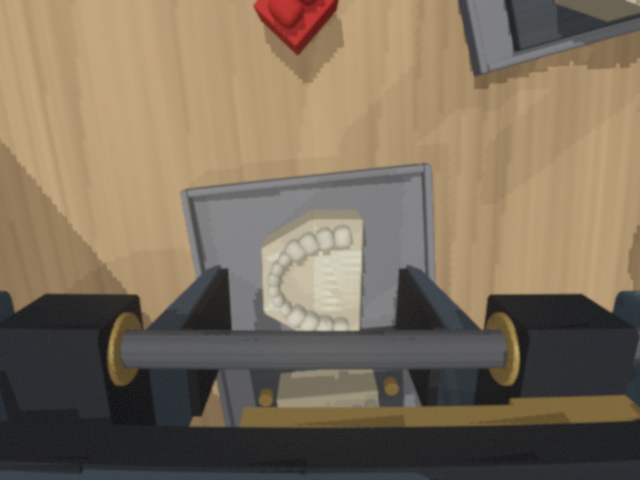

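Run:
```python
from m import *
T=np.load('T10.npy')
t=fit('wrist',[(363,220.5),(265,309.5),(264,247)],.030,[(.025,.032),(-.025,-.017),(-.025,.017)],T); print(t)
print(fit('wrist',[(431,165),(183,190)],.012,[PAN[0],PAN[3]],T))
```

```text
(array([ 0.464304  , -0.31891649]), np.float64(-5.12724661818495), np.float64(1.2075287451526195), np.float64(0.9696120966697809))
(array([ 0.46558093, -0.317008  ]), np.float64(1.501921154446277), np.float64(1.404042507486103), np.float64(0.9787193176255463))
```

Emit:
{"op": "servo_tool", "data": {
  "rotation": [
    [0,0,0.3],
    [0,0,0],
    [0,0,0],
    [0,0,0],
    [0,0,0],
    [0,0,0],
    [0,0,0],
    [0,0,0],
    [0,0,0],
    [0,0,0],
    [0,0,0],
    [0,0,0],
    [0,0,0]
  ],
  "translation": [
    [-0.0005,0,0.022],
    [0,0,0.017],
    [0,0,0.007],
    [0,0,0.005],
    [0,0,0],
    [0,0,0],
    [0,0,0],
    [0,0,0],
    [0,0,0],
    [0,0,0],
    [0,0,0],
    [0,0,0],
    [0,0,0]
  ],
  "fingers": [-0.6,-0.6,-0.6,-0.6,-0.6,-0.4,-0.3,-0.2,-0.1,0.0,0.1,0.3,0.5],
  "force": 15
}}

```text
clock: 20.23
tool_pos: [0.4637, -0.3199, 0.009]
tool_rot: [0.0, 0.735, 0.678, -0.0]
wrist_force: [-2.0, 0.4, 5.5]
grip_width: 0.547
```

Emit:
{"op": "servo_tool", "data": {
  "rotation": [
    [0,0,0],
    [0,0,0],
    [0,0,0],
    [0,0,0],
    [0,0,0],
    [0,0,0],
    [0,0,0],
    [0,0,0],
    [0,0,0],
    [0,0,0]
  ],
  "translation": [
    [0,0,0],
    [0,0,0],
    [0,0,-0.003],
    [0,0,-0.006],
    [0,0,-0.015],
    [0,0,-0.025],
    [0,0,-0.025],
    [0,0,-0.015],
    [0,0,-0.01],
    [0,0,0]
  ],
  "fingers": [0.5,0.5,0.5,0.5,0.5,0.5,0.5,0.5,0.5,0.5],
  "force": 30
}}

```text
clock: 21.07
tool_pos: [0.465, -0.3206, 0.1097]
tool_rot: [0.002, 0.735, 0.678, 0.001]
wrist_force: [-0.2, -0.6, -1.3]
grip_width: 0.546
```

```bash
python3 plan.py .594 -.095 .11 12.4
```

```text
rotvec [  0.21   0.17 -17.09] then shift mm [192.7 174.4  -0.3] rows 3 7 t 21.0667
```

Emit:
{"op": "servo_tool", "data": {
  "rotation": [
    [0,0,-5.7],
    [0,0,-5.7],
    [0,0,-5.7],
    [0,0,0],
    [0,0,0],
    [0,0,0],
    [0,0,0],
    [0,0,0],
    [0,0,0],
    [0,0,0],
    [0,0,0],
    [0,0,0],
    [0,0,0],
    [0,0,0],
    [0,0,0]
  ],
  "translation": [
    [0,0,0],
    [0,0,0],
    [0,0,0],
    [0.01,0.009,0],
    [0.02,0.018,0],
    [0.027,0.024,0],
    [0.027,0.024,0],
    [0.027,0.024,0],
    [0.027,0.024,0],
    [0.022,0.02,0],
    [0.015,0.015,0],
    [0.01,0.01,0],
    [0.007,0.006,0],
    [0,0,0],
    [0,0,0]
  ],
  "fingers": [0.5,0.5,0.5,0.5,0.5,0.5,0.5,0.5,0.5,0.5,0.5,0.5,0.5,0.5,0.5]
}}

```text
clock: 22.32
tool_pos: [0.5919, -0.0951, 0.1069]
tool_rot: [-0.0, 0.627, 0.779, -0.001]
wrist_force: [-1.3, -0.2, -1.3]
grip_width: 0.545
```

```bash
python3 - <<'E'
from m import *
T=toolT(); im=r.capture('wrist'); cv2.imwrite('pics/w11.png',im[:,:,::-1]); np.save('T11.npy',T)
E
python3 plan.py .594 -.0955 .10 12.4
```

```text
rotvec [-0.07  0.01 -0.04] then shift mm [-0.3  2.3  7.1] rows 1 1 t 22.3667
```

View pics/w11.png

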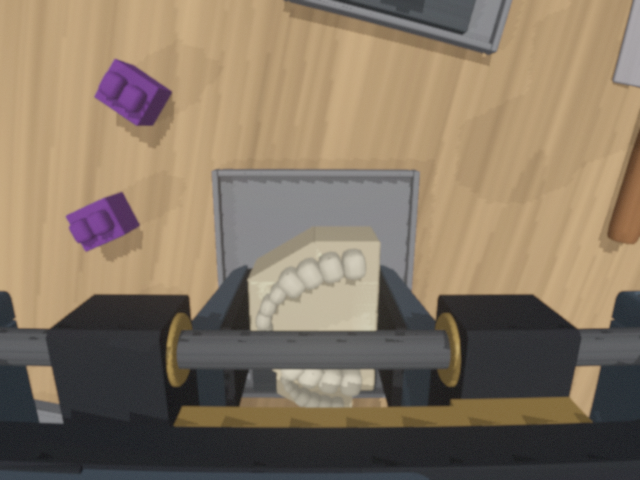

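Run:
```python
from m import *
T=np.load('T11.npy')
print(fit('wrist',[(418.5,171),(213.5,171.5)],.012,[PAN[0],PAN[3]],T))
z=T[2,3]-.005
Q=px2w('wrist',[(379,245)],z+.026,T); print((np.c_[Q,[1]]@np.linalg.inv(T).T)[:,:3].round(4))
Q=px2w('wrist',[(379,229)],z,T); print((np.c_[Q,[1]]@np.linalg.inv(T).T)[:,:3].round(4))
```

```text
(array([ 0.59480632, -0.0957574 ]), np.float64(12.62270058940056), np.float64(1.3911492851347296), np.float64(0.9783999119510354))
[[ 0.0311  0.0253 -0.021 ]]
[[0.031  0.0293 0.005 ]]
```

Emit:
{"op": "servo_tool", "data": {
  "rotation": [
    [0,0,0],
    [0,0,0],
    [0,0,0],
    [0,0,0],
    [0,0,0],
    [0,0,0],
    [0,0,0],
    [0,0,0],
    [0,0,0],
    [0,0,0]
  ],
  "translation": [
    [0,0.0018,0.01],
    [0,0,0.02],
    [0,0,0.025],
    [0,0,0.02],
    [0,0,0.01],
    [0,0,0.005],
    [0,0,0.004],
    [0,0,0.002],
    [0,0,0],
    [0,0,0]
  ],
  "fingers": [0.5,0.5,0.5,0.5,0.5,0.5,0.5,0.5,0.5,0.5]
}}

```text
clock: 23.2
tool_pos: [0.5949, -0.0947, 0.0123]
tool_rot: [0.001, 0.627, 0.779, 0.0]
wrist_force: [0.7, 0.9, -1.9]
grip_width: 0.544
```

Emit:
{"op": "servo_tool", "data": {
  "rotation": [
    [0,0,0],
    [0,0,0],
    [0,0,0],
    [0,0,0],
    [0,0,0]
  ],
  "translation": [
    [0,0,0.001],
    [0,0,0.001],
    [0,0,0.0005],
    [0,0,0],
    [0,0,0]
  ],
  "fingers": [0.5,0.5,0.5,0.5,0.5]
}}

```text
clock: 23.62
tool_pos: [0.5943, -0.0945, 0.0091]
tool_rot: [0.0, 0.626, 0.779, 0.0]
wrist_force: [0.3, -0.6, -1.1]
grip_width: 0.542
```

```bash
python3 plan.py .594 -.095 .009 12.4
```

```text
rotvec [0.01 0.01 0.02] then shift mm [-0.4 -0.4  0.1] rows 1 1 t 23.6167
```

Emit:
{"op": "servo_tool", "data": {
  "rotation": [
    [0,0,0],
    [0,0,0],
    [0,0,0],
    [0,0,0],
    [0,0,0],
    [0,0,0],
    [0,0,0],
    [0,0,0],
    [0,0,0],
    [0,0,0],
    [0,0,0],
    [0,0,0],
    [0,0,0],
    [0,0,0],
    [0,0,0],
    [0,0,0]
  ],
  "translation": [
    [0,0,0.0004],
    [0,0,0],
    [0,0,0],
    [0,0,0],
    [0,0,0],
    [0,0,0],
    [0,0,0],
    [0,0,-0.01],
    [0,0,-0.03],
    [0,0,-0.04],
    [0,0,-0.04],
    [0,0,-0.04],
    [0,0,-0.04],
    [0,0,-0.04],
    [0,0,0],
    [0,0,0]
  ],
  "fingers": [0.5,0.5,-0.15,-0.2,-0.3,-0.45,-0.6,-0.6,-0.6,-0.6,-0.6,-0.6,-0.6,-0.6,-0.6,-0.6]
}}

```text
clock: 24.95
tool_pos: [0.5954, -0.0947, 0.2523]
tool_rot: [0.003, 0.627, 0.779, 0.002]
wrist_force: [-0.2, 0.5, -0.7]
grip_width: 0.8
```

```bash
python3 - <<'E'
from m import *
T=toolT(); im=r.capture('wrist'); cv2.imwrite('pics/w12.png',im[:,:,::-1]); np.save('T12.npy',T)
cv2.imwrite('pics/w12c.png',cv2.resize(im[130:330,210:430,::-1],None,fx=3,fy=3,interpolation=cv2.INTER_CUBIC))
E
python3 plan.py .5125 .384 .25 13.7
```

```text
rotvec [ 0.1   0.05 -1.29] then shift mm [ 4.842e+02  3.400e+01 -4.000e-01] rows 1 12 t 25.0
```

View pics/w12c.png

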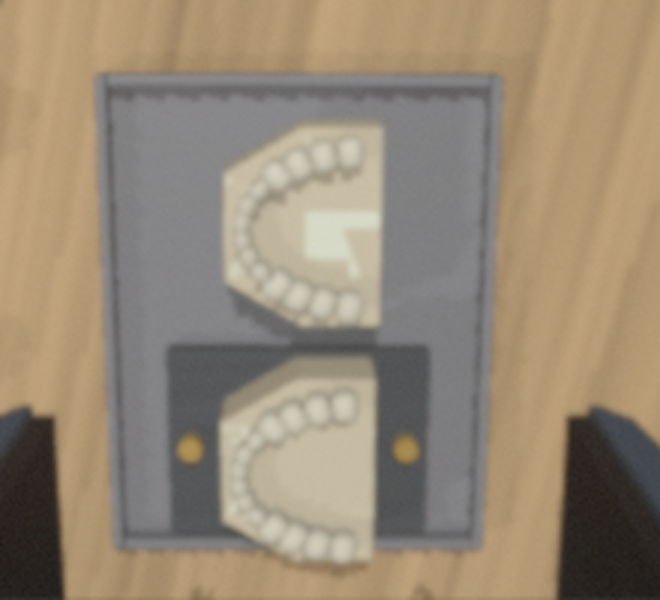

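Run:
```python
from m import *
T=np.load('T12.npy')
c=lambda p:(np.array(p)+.5)/3-.5+np.array([210,130])
A=[(.025,.032),(.025,-.032),(-.025,-.017),(-.025,.017)]
for n,p,z,m in [("pan",[(502,76),(483,547),(115,547),(97,75)],.012,PAN),("arch",[(383,127),(380,328),(226,281),(224,177)],.030,A)]:
    t,a,e,s=fit('wrist',c(p),z,m,T); print(n,t.round(4),round(a,2),round(e,1),round(s,3))
```

```text
pan [ 0.5944 -0.0949] 12.29 1.1 0.99
arch [ 0.5955 -0.0943] 12.44 0.4 0.996
```

Emit:
{"op": "servo_tool", "data": {
  "rotation": [
    [0,0,-1.3],
    [0,0,0],
    [0,0,0],
    [0,0,0],
    [0,0,0],
    [0,0,0],
    [0,0,0],
    [0,0,0],
    [0,0,0],
    [0,0,0],
    [0,0,0],
    [0,0,0],
    [0,0,0],
    [0,0,0],
    [0,0,0],
    [0,0,0]
  ],
  "translation": [
    [0,0,0],
    [0.035,0.002,0],
    [0.04,0.003,0],
    [0.04,0.003,0],
    [0.04,0.003,0],
    [0.04,0.003,0],
    [0.04,0.003,0],
    [0.04,0.003,0],
    [0.04,0.003,0],
    [0.04,0.003,0],
    [0.04,0.003,0],
    [0.04,0.003,0],
    [0.04,0.002,0],
    [0.009,0,0],
    [0,0,0],
    [0,0,0]
  ],
  "fingers": [-0.6,-0.6,-0.6,-0.6,-0.6,-0.6,-0.6,-0.6,-0.6,-0.6,-0.6,-0.6,-0.6,-0.6,-0.6,-0.6]
}}

```text
clock: 26.33
tool_pos: [0.5119, 0.383, 0.2466]
tool_rot: [-0.0, 0.617, 0.787, -0.002]
wrist_force: [0.4, -1.1, 0.4]
grip_width: 0.797
```

```bash
python3 - <<'E'
from m import *
T=toolT(); im=r.capture('wrist'); cv2.imwrite('pics/w13.png',im[:,:,::-1]); np.save('T13.npy',T)
cv2.imwrite('pics/w13c.png',cv2.resize(im[130:290,230:410,::-1],None,fx=4,fy=3.75,interpolation=cv2.INTER_CUBIC))
E
python3 plan.py .5125 .384 .06 13.7
```

```text
rotvec [-0.14  0.12  0.01] then shift mm [  1.6   0.5 187.2] rows 1 5 t 26.3833
```

View pics/w13c.png

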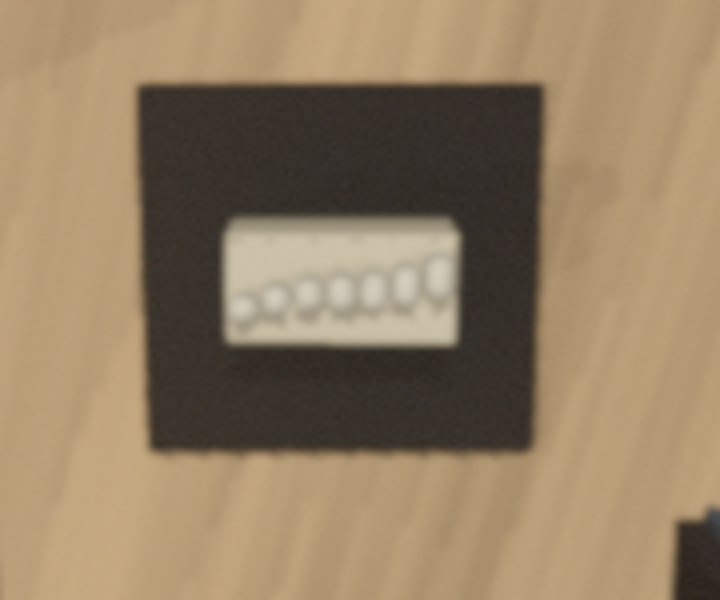

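Run:
```python
from m import *
T=np.load('T13.npy')
c=lambda p:(np.array(p)+.5)/[4,3.75]-.5+np.array([230,130])
for n,p,z,m in [("mat",[(543,86),(532,449),(152,449),(139,87)],.004,rect(.1,.1)),("half",[(461,234),(459,345),(226,345),(224,233)],.030,rect(.054,.028))]:
    t,a,e,s=fit('wrist',c(p),z,m,T); print(n,t.round(4),round(a,2),round(e,1),round(s,3))
```

```text
mat [0.5137 0.384 ] 14.02 1.6 0.975
half [0.5138 0.3844] 13.8 0.5 1.016
```

Emit:
{"op": "servo_tool", "data": {
  "rotation": [
    [0,0,0],
    [0,0,0],
    [0,0,0],
    [0,0,0],
    [0,0,0],
    [0,0,0],
    [0,0,0],
    [0,0,0]
  ],
  "translation": [
    [0.0015,0.0005,0],
    [0,0,0.038],
    [0,0,0.038],
    [0,0,0.038],
    [0,0,0.038],
    [0,0,0.037],
    [0,0,0],
    [0,0,0]
  ],
  "fingers": [-0.6,-0.6,-0.6,-0.6,-0.6,-0.6,-0.6,-0.6]
}}

```text
clock: 27.05
tool_pos: [0.5123, 0.3833, 0.0584]
tool_rot: [-0.0, 0.618, 0.786, -0.002]
wrist_force: [0.2, 0.1, 1.5]
grip_width: 0.797
```

Emit:
{"op": "servo_tool", "data": {
  "rotation": [
    [0,0,0],
    [0,0,0],
    [0,0,0],
    [0,0,0],
    [0,0,0],
    [0,0,0],
    [0,0,0],
    [0,0,0],
    [0,0,0],
    [0,0,0],
    [0,0,0],
    [0,0,0],
    [0,0,0]
  ],
  "translation": [
    [0,0,0.022],
    [0,0,0.017],
    [0,0,0.007],
    [0,0,0.005],
    [0,0,0],
    [0,0,0],
    [0,0,0],
    [0,0,0],
    [0,0,0],
    [0,0,0],
    [0,0,0],
    [0,0,0],
    [0,0,0]
  ],
  "fingers": [-0.6,-0.6,-0.6,-0.6,-0.6,-0.4,-0.3,-0.2,-0.1,0.0,0.1,0.3,0.4],
  "force": 15
}}

```text
clock: 28.13
tool_pos: [0.5131, 0.3857, 0.0096]
tool_rot: [0.0, 0.618, 0.786, 0.001]
wrist_force: [-0.6, -0.2, 4.8]
grip_width: 0.591
```

Emit:
{"op": "servo_tool", "data": {
  "rotation": [
    [0,0,0],
    [0,0,0],
    [0,0,0],
    [0,0,0],
    [0,0,0],
    [0,0,0],
    [0,0,0],
    [0,0,0],
    [0,0,0],
    [0,0,0]
  ],
  "translation": [
    [0,0,0],
    [0,0,0],
    [0,0,-0.003],
    [0,0,-0.006],
    [0,0,-0.015],
    [0,0,-0.025],
    [0,0,-0.025],
    [0,0,-0.015],
    [0,0,-0.01],
    [0,0,0]
  ],
  "fingers": [0.4,0.4,0.4,0.4,0.4,0.4,0.4,0.4,0.4,0.4],
  "force": 25
}}

```text
clock: 28.97
tool_pos: [0.5137, 0.3861, 0.11]
tool_rot: [0.001, 0.618, 0.786, 0.002]
wrist_force: [0.0, -0.3, -0.8]
grip_width: 0.59
```

```bash
python3 plan.py .465 -.316 .11 1.6
```

```text
rotvec [ 0.23 -0.11 12.11] then shift mm [-700.4  -68.3   -0. ] rows 2 17 t 28.9667
```

Emit:
{"op": "servo_tool", "data": {
  "rotation": [
    [0,0,4],
    [0,0,4],
    [0,0,4.1],
    [0,0,0],
    [0,0,0],
    [0,0,0],
    [0,0,0],
    [0,0,0],
    [0,0,0],
    [0,0,0],
    [0,0,0],
    [0,0,0],
    [0,0,0],
    [0,0,0],
    [0,0,0],
    [0,0,0],
    [0,0,0],
    [0,0,0]
  ],
  "translation": [
    [0,0,0],
    [0,0,0],
    [0,0,0],
    [-0.01,-0.001,0],
    [-0.02,-0.002,0],
    [-0.03,-0.003,0],
    [-0.035,-0.0035,0],
    [-0.035,-0.0035,0],
    [-0.035,-0.0035,0],
    [-0.035,-0.0035,0],
    [-0.035,-0.0035,0],
    [-0.035,-0.0035,0],
    [-0.035,-0.0035,0],
    [-0.035,-0.0035,0],
    [-0.035,-0.0035,0],
    [-0.035,-0.0035,0],
    [-0.035,-0.0035,0],
    [-0.035,-0.0035,0]
  ],
  "fingers": [0.4,0.4,0.4,0.4,0.4,0.4,0.4,0.4,0.4,0.4,0.4,0.4,0.4,0.4,0.4,0.4,0.4,0.4]
}}

```text
clock: 30.47
tool_pos: [0.4764, -0.0977, 0.1068]
tool_rot: [-0.001, 0.696, 0.718, -0.001]
wrist_force: [0.7, 0.6, 0.1]
grip_width: 0.588
```

Emit:
{"op": "servo_tool", "data": {
  "rotation": [
    [0,0,0],
    [0,0,0],
    [0,0,0],
    [0,0,0],
    [0,0,0],
    [0,0,0],
    [0,0,0],
    [0,0,0],
    [0,0,0],
    [0,0,0],
    [0,0,0]
  ],
  "translation": [
    [-0.035,-0.0035,0],
    [-0.035,-0.0035,0],
    [-0.035,-0.0035,0],
    [-0.035,-0.0035,0],
    [-0.03,-0.003,0],
    [-0.025,-0.002,0],
    [-0.015,-0.001,0],
    [-0.008,-0.001,0],
    [-0.002,0,0],
    [0,0,0],
    [0,0,0]
  ],
  "fingers": [0.4,0.4,0.4,0.4,0.4,0.4,0.4,0.4,0.4,0.4,0.4]
}}

```text
clock: 31.38
tool_pos: [0.4632, -0.315, 0.1073]
tool_rot: [-0.001, 0.697, 0.717, 0.0]
wrist_force: [-0.0, -0.4, -1.2]
grip_width: 0.594
```

```bash
python3 - <<'E'
from m import *
T=toolT(); im=r.capture('wrist'); cv2.imwrite('pics/w14.png',im[:,:,::-1]); np.save('T14.npy',T)
E
python3 plan.py .465 -.316 .10 1.6
```

```text
rotvec [-0.03 -0.04  0.11] then shift mm [-1.1  1.6  7.5] rows 1 1 t 31.4333
```

View pics/w14.png

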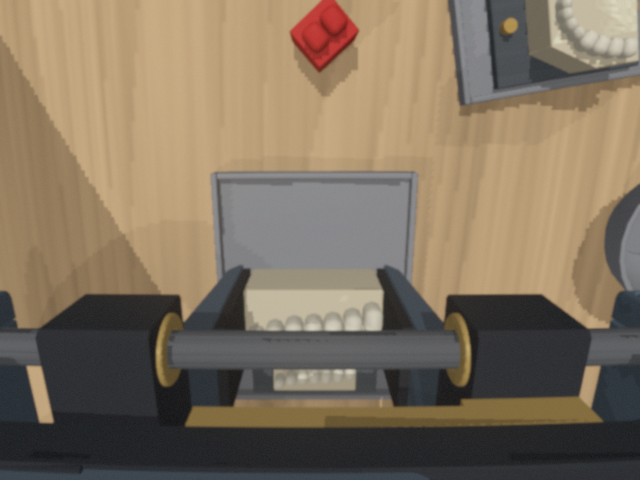

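Run:
```python
from m import *
T=np.load('T14.npy')
print(fit('wrist',[(417.5,172),(212.5,173)],.012,[PAN[0],PAN[3]],T))
z=T[2,3]-.005
for yy,zz in ((291,z+.026),(269,z)):
  Q=px2w('wrist',[(246,yy),(383,yy)],zz,T); print((np.c_[Q,[1,1]]@np.linalg.inv(T).T)[:,:3].round(4))
```

```text
(array([ 0.46574874, -0.31672327]), np.float64(2.0318503101705554), np.float64(1.2657530280795748), np.float64(0.9808098584420224))
[[ 0.0129 -0.0246 -0.021 ]
 [ 0.013   0.0279 -0.021 ]]
[[ 0.0129 -0.0286  0.005 ]
 [ 0.0129  0.032   0.005 ]]
```

Emit:
{"op": "servo_tool", "data": {
  "rotation": [
    [0,0,0],
    [0,0,0],
    [0,0,0],
    [0,0,0],
    [0,0,0],
    [0,0,0],
    [0,0,0],
    [0,0,0],
    [0,0,0],
    [0,0,0]
  ],
  "translation": [
    [-0.0003,0.0013,0.01],
    [0,0,0.02],
    [0,0,0.025],
    [0,0,0.02],
    [0,0,0.01],
    [0,0,0.005],
    [0,0,0.004],
    [0,0,0.002],
    [0,0,0],
    [0,0,0]
  ],
  "fingers": [0.4,0.4,0.4,0.4,0.4,0.4,0.4,0.4,0.4,0.4]
}}

```text
clock: 32.27
tool_pos: [0.4653, -0.317, 0.0124]
tool_rot: [0.001, 0.697, 0.717, 0.0]
wrist_force: [-0.0, -0.7, -0.8]
grip_width: 0.593
```

Emit:
{"op": "servo_tool", "data": {
  "rotation": [
    [0,0,0],
    [0,0,0],
    [0,0,0],
    [0,0,0],
    [0,0,0]
  ],
  "translation": [
    [0,0,0.001],
    [0,0,0.001],
    [0,0,0.0005],
    [0,0,0],
    [0,0,0]
  ],
  "fingers": [0.4,0.4,0.4,0.4,0.4]
}}

```text
clock: 32.68
tool_pos: [0.4649, -0.3168, 0.0096]
tool_rot: [0.0, 0.697, 0.717, 0.0]
wrist_force: [-1.2, 0.7, 4.0]
grip_width: 0.591
```

```bash
python3 plan.py .465 -.3155 .009 1.7
```

```text
rotvec [ 0.04  0.03 -0.09] then shift mm [1.3 0.1 0.6] rows 1 1 t 32.6833
```

Emit:
{"op": "servo_tool", "data": {
  "rotation": [
    [0,0,0],
    [0,0,0],
    [0,0,0],
    [0,0,0],
    [0,0,0],
    [0,0,0],
    [0,0,0],
    [0,0,0]
  ],
  "translation": [
    [0,0,-0.002],
    [0,0,0],
    [0.0012,0,0],
    [0,0,0],
    [0,0,0.001],
    [0,0,0.0009],
    [0,0,0],
    [0,0,0]
  ],
  "fingers": [0.4,0.4,0.4,0.4,0.4,0.4,0.4,0.4]
}}

```text
clock: 33.35
tool_pos: [0.4646, -0.3154, 0.0096]
tool_rot: [0.0, 0.697, 0.717, 0.0]
wrist_force: [-1.6, 0.6, 4.7]
grip_width: 0.593
```

Emit:
{"op": "servo_tool", "data": {
  "rotation": [
    [0,0,0],
    [0,0,0],
    [0,0,0],
    [0,0,0],
    [0,0,0],
    [0,0,0],
    [0,0,0],
    [0,0,0],
    [0,0,0],
    [0,0,0],
    [0,0,0],
    [0,0,0],
    [0,0,0],
    [0,0,0],
    [0,0,0],
    [0,0,0]
  ],
  "translation": [
    [0,0,0.0003],
    [0,0,0],
    [0,0,0],
    [0,0,0],
    [0,0,0],
    [0,0,0],
    [0,0,0],
    [0,0,-0.01],
    [0,0,-0.03],
    [0,0,-0.04],
    [0,0,-0.04],
    [0,0,-0.04],
    [0,0,-0.04],
    [0,0,-0.04],
    [0,0,0],
    [0,0,0]
  ],
  "fingers": [0.4,0.4,-0.2,-0.25,-0.35,-0.5,-0.6,-0.6,-0.6,-0.6,-0.6,-0.6,-0.6,-0.6,-0.6,-0.6]
}}

```text
clock: 34.68
tool_pos: [0.4656, -0.3161, 0.2523]
tool_rot: [0.003, 0.697, 0.717, 0.0]
wrist_force: [-0.4, -0.1, -0.5]
grip_width: 0.798
```

Run:
```python
from m import *
T=toolT(); im=r.capture('wrist'); cv2.imwrite('pics/w15.png',im[:,:,::-1]); np.save('T15.npy',T)
cv2.imwrite('pics/w15c.png',cv2.resize(im[130:330,210:430,::-1],None,fx=3,fy=3,interpolation=cv2.INTER_CUBIC))
```

```text
(no output)
```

View pics/w15c.png

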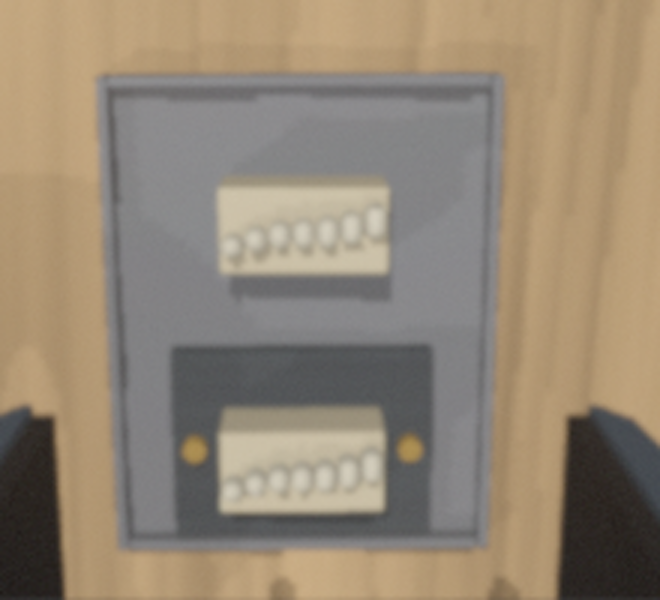

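Run:
```python
from m import *
T=np.load('T15.npy')
c=lambda p:(np.array(p)+.5)/3-.5+np.array([210,130])
for n,p,z,m in [("pan",[(504,75),(487,548),(122,548),(98,75)],.012,PAN),("half",[(390,187),(389,273),(220,274),(218,186)],.030,rect(.054,.028))]:
    t,a,e,s=fit('wrist',c(p),z,m,T); print(n,t.round(4),round(a,2),round(e,1),round(s,3))
cv2.imwrite('pics/scene1.png',r.capture('scene')[:,:,::-1]); cv2.imwrite('pics/top1.png',r.capture('top')[:,:,::-1])
```

```text
pan [ 0.4655 -0.3164] 1.84 1.3 0.992
half [ 0.466  -0.3161] 1.68 0.2 0.998
```

View pics/scene1.png

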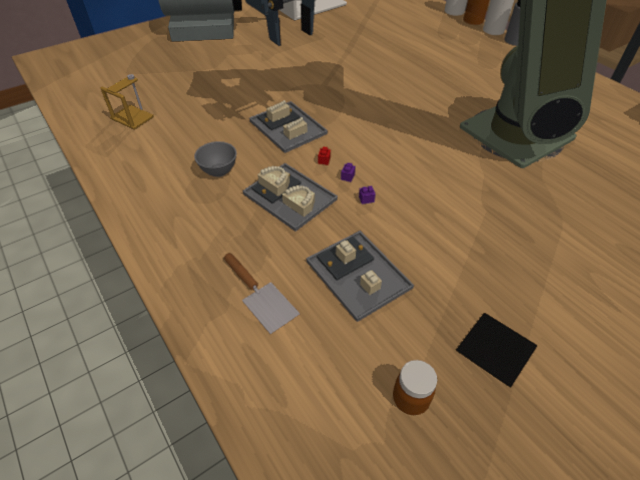

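View pics/top1.png

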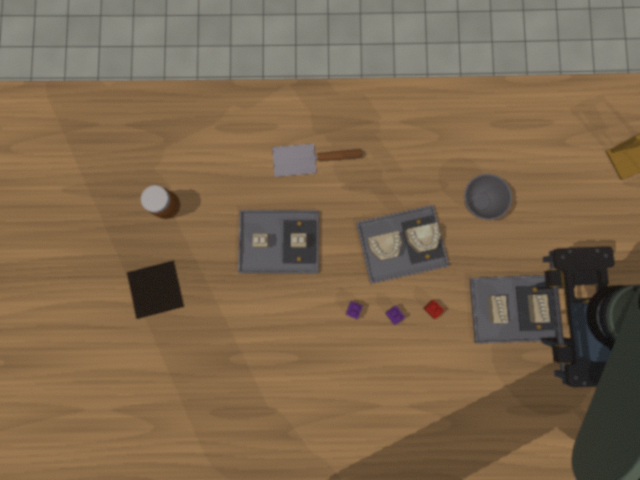

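All three casts are in their pans, centred and square. The bystanders are where they were, and the robot touches nothing.

```bash
python3 -c "
from workcell import r
print(r.sign_off(), r.observe()['clock'])"
```

```text
the job is handed in; nothing more can be done
the job is handed in; nothing more can be done
```

All three casts are in the right pans, and I handed the job in at about 35 s. I parked the half-jaw cast on the middle of the mat first. Then I moved the two-tooth cast to its pan, the whole-jaw cast to its pan, and the half-jaw cast from the mat to its pan.

**Placement:** The wrist pictures after each release showed every cast teeth up. Each was within about 1.3 mm and 0.8° of its bay's centre and axes; parked, the half-jaw cast was within 0.5 mm of the mat's centre. None of the forces I read went above about 7 N.

**Bystanders:** The last scene and top pictures show the bowl, jar, spatula and coloured blocks where they started.

**Disagreement:** The top and wrist cameras differed by about 3.5 mm on the half-jaw pan's y position. I went by the wrist camera, which measured pan and cast in the same picture. It also read about 1.4 mm off along the jaw direction, so the placement figures are only good to about a millimetre.

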